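Press the last bush home in a cast housing

ROBOT

A 7-joint arm with a two-finger parallel gripper is mounted at the origin on a cart in front of the work surface, level with it; the furniture and walls round the work are solid. World frame = base frame: x ahead of the robot, y to its left, z up, the work surface at z = 0. Lengths are in m, angles in rad, forces in N, time in s.
With the tool pointing down it reaches from about 0.425 to 0.925 m from the base axis. Payload 6.8 kg.
Tool frame: the origin (TCP) lies at the very end of the fingers, on their centre line; the grasp point (between the pads) lies 19 mm behind it; z points along the fingers, y is the line along which they close (so a half turn about z gives the same grasp; the last joint's range is limited). The gripper opens to 85 mm and grips with 20 to 120 N. Pads are 22 mm wide; open, the fingers measure 114 mm over their backs; the gripper's body (76 mm by 85 mm) begins 54 mm behind the grasp point. The pads swing forward as they close: fully open they stand 13 mm farther back than shut.
Start: joints at [1.091, 0.477, 0.022, 1.555, -0.011, 1.109, -0.083], TCP at [0.245, -0.629, 0.231] pointing down, gripper open.
Joint ranges: [-2.96, 2.96], [-0.34, 2.1], [-1.41, 1.46], [0.24, 2.44], [-1.37, 4.51], [0.17, 1.92], [-2.96, 2.96]. Speed limits (rad/s): [2.39, 2.39, 3.14, 3.14, 3.14, 3.14, 3.14].

INTERFACE

Orientations are given as a rotation vector (axis times angle).
In Python, from bench import r gives the robot as it stands.
- The arm moves only by the shell command python3 -m jog 'ROWS' [FORCE]. ROWS is JSON, a list of rows, each an object of numbers: "fingers": the finger opening in m, from 0 to 0.0854; "x", "y", "z": the shift along the tool's x, y, z in m; "rx", "ry", "rz": the turn, a rotation vector about the tool's x, y, z in degrees. In form: [{"fingers": .., "x": .., "y": .., "z": .., "rx": .., "ry": .., "rz": ..}, ...]. A call has 1 to 8 rows; each row shifts and turns the commanded pose from where the row before left it, along the tool's axes as they then stand; what a row does not reach is not made up. A row lasts 1/8 s, in which the tool goes at most 62.5 mm and 10.7 degrees, less where a joint would pass 70% of its speed; a pose out of reach is approached as far as the arm can. A call is refused whole if a number of a shift passes 0.0625 or a number of a turn 10.7, either way. A call with a gripper value outside its range is refused whole. The fingers move at their own pace and stop on an object; FORCE is the grip in N (left out, the last holds). Time passes only in rows, so rows that do not move let the fingers close. It gives the time, the measured TCP pose, the force, the opening and the grip force at its end, in the units of the state.
- r.get_obs(): the state, without advancing time (a new reading comes with each control period).
- r.grab_frame(name): name is "scene" or "top"; returns (picture, depth): 400x640x3 uint8, red, green, blue; 400x640 float32, m along the optical axis (not along the pixel's ray), 0 where there is no reading.
- r.get_calibration(name): a dict with "mtx" (3x3 intrinsics, pixels), "dist" ([k1, k2, p1, p2, k3] as OpenCV has them; the pictures are not rectified), "extrinsics" (4x4, takes a point from camera to world coordinates). Camera axes: x right, y down, z forward; pixel columns grow to the right and rows downward; lengths in m; the calibration is good to about 2 mm. A picture is of the moment at which its call begins. get_calibration takes no time and is no camera call.
- r.hand_in(): hands the job in; it is judged then, once.
Trained networks look in the newest picture that a camera, given by its name, has taken for a name from the list of things; names that differ only in an ending like _2 or _b are one class to them, and where a whole thing is asked for, a point or a joint stands for the part that bears it (a point fixed in the world has none). Each returns a list of dicts, best first, with "score" (0 to 1); they miss things now and then, are a little off and sometimes report something else, mostly with a low value. They report only what shows in the picture. A call takes as long as a camera call.
- r.search_frame(target, camera): "xyz" ([x, y, z] in m, in world coordinates, good to about 4 mm: the middle of the surface that is visible of it).
- r.landmark_of(target, camera): "xyz" ([x, y, z] in m, in world coordinates, good to about 4 mm: a listed point, or the origin of a listed thing).
The state is a dict: "clock": time; "joints": joint angles; "qvel": joint speeds; "tau": joint torques, N m; "tcp_pos": TCP position; "orientation": TCP orientation; "contact_force": force on the tool from outside, world axes, zero at the start; "moment": the same for the moment, N m; "grip_width": finger opening in m; "gripper_force": force on a finger pad.
Only numpy, scipy, OpenCV 4.12 (cv2) and the standard library are available. Lean on these libraries where they do the work, as an engineer would, in place of code of your own. Each camera call takes 0.05 s, during which the arm holds its last target. There are 200 camera calls.

TASK

One of the two cast housings still has a brass bush standing proud at one end. Slide that housing into the press until the proud bush is centred under the ram, pull the lever down to press the bush fully home, let the lever go back up, then draw the housing right out from under the press head and leave it standing upright on the press bed or the bench. Only the press may push the bush in; leave the other housing and the rest of the bench as they are.

Things in the scene. Friction and masses are not known exactly. Their poses are not given: they have to be found in the camera images.
- housing: The unfinished cast aluminium housing, 0.3 to 0.5 kg, 120 long (x), 46 wide (y), 36 high: a flat-sided middle block 64 x 46 x 36 with a dark lid, and at each end an ear 7 thick with a round boss 18 high, 48 from the middle. Last bush proud on the +x boss; the -x one is home. Origin: centre of the underside, z up. Grip the block across its 46 width.
- bush (a joint): How far the proud brass bush is pressed in, in m: about 0 = proud (flange 8 mm above its boss), 0.008 = fully home, flange on the boss. Grips tight: takes about 60 N, by the ram only.
- bush_top (a point): Centre of the top of the proud bush's flange (diameter 19, 3 thick); on the housing at x +48, y 0, z 29 while proud, 21 when home.
- press: Grey hand lever press, fixed to the bench. Origin: on the bench under the ram's axis; x points from its open front to its column, z up. Flat steel bed 25 high, x -144 to +28, y -42 to +42 (grey base 110 wide round it, x -150 to +35, then 74 wide). The head overhangs: y -30 to +30, x -49 to +106, z 108 to 200; column from x +60. Lever on its right side (-y).
- ram_tip (a point): Centre of the flat round tip (diameter 16) of the ram, on the ram's axis; 71 above the bench (46 above the bed) with the lever up. It moves straight down.
- press_ram: The steel ram, 20 x 20 with a round nose 20 long; origin at its tip's centre. It goes down 24 mm per rad of lever; the tip reaches a proud bush at 0.7 rad of lever, and has it home at about 1.04 rad.
- press_lever (a joint): Lever angle in rad: 0 = up (rest; 0.85 rad above level, sprung to return there by itself), 1.25 = stop. Turns about a level axis along the press's y at x +24, z 152; the ball end comes forward and down. Needs 7 to 15 N down at the ball.
- lever_ball (a point): Centre of the black ball (diameter 30) at the lever's end, 170 from the lever's axis, at y -85 in the press frame; at rest at x -88, z 280; with the bush home at x -143, z 120. Free from above, but a wall shelf juts out 660 above the bench just behind it: lean the hand towards the open front (-x).
- finished_housing: The other housing, same shape and size, with both bushes home (flange tops 21 high). Leave it. One of the two starts left of the press by the microscope, the other right of it by the board vice. Origin: centre of the underside.
- flux_bottle: White flux bottle, diameter 42, 100 high, bystander; origin centre of underside.
- paste_pot: Low round pot, diameter 91, 44 high, bystander; origin centre of underside.
- solder_spool: Reel of solder wire on its flange, diameter 54, 42 high, bystander; origin centre of underside.
- tape: Black roll of tape lying flat, diameter 58, 19 high, bystander; origin centre of underside.
- side_cutter: Side cutters lying flat, 42 x 121 (y) x 11, bystander; origin centre of underside.
- screwdriver: Screwdriver lying flat near the bench's front edge, 161 long (y), 16 thick, bystander; origin under its middle.
- board: Small circuit board, 55 x 85 (y) x 9, bystander; origin centre of underside.

How it is judged:
By the outcome, as a careful person would: the job done as asked, in the order asked, and still so for the second after the job is handed in, with the robot touching nothing.
It also fails if it takes over 72 s, if anything falls off the work surface, if the arm or the gripper's body presses on something with over 40 N, if the wrist force passes 120 N, or if a joint passes its speed limit or range.

## Working session

There is one attempt and no reset: what is moved stays moved. The work goes in short steps, Python scripts to look and compute and a shell command to move; the robot and the scene stay as the last step left them, time stands still between calls to the robot, and variables do not carry over. Pictures are saved under pics/ and viewed, at most 14 in all, crops included, and the job is handed in when it is done.

```bash
mkdir -p pics; ls; python3 - <<'E'
from bench import r
import cv2
for c in("scene","top"):
    p,d=r.grab_frame(c); cv2.imwrite(f"pics/{c}0.png",p[:,:,::-1])
    for t in("housing","finished_housing","bush_top","press","ram_tip","lever_ball"):
        for q in r.landmark_of(t,c)[:3]: print(c,t,[round(float(v),3) for v in q["xyz"]],round(q["score"],2))
o=r.get_obs();print(o["clock"],o["tcp_pos"],o["orientation"],o["contact_force"])
E
```

```text
pics
scene housing [0.677, -0.046, -0.002] 0.72
scene finished_housing [0.489, 0.335, -0.002] 0.64
scene bush_top [0.722, -0.037, 0.028] 0.55
scene bush_top [0.462, 0.051, 0.001] 0.5
scene press [0.61, 0.193, 0.002] 0.67
scene ram_tip [0.612, 0.199, 0.07] 0.52
scene ram_tip [0.724, -0.034, 0.029] 0.19
scene lever_ball [0.69, 0.105, 0.276] 0.94
top housing [0.677, -0.044, 0.003] 0.6
top housing [0.615, 0.197, 0.068] 0.43
top finished_housing [0.49, 0.337, 0.0] 0.96
top bush_top [0.727, -0.031, 0.027] 0.41
top press [0.613, 0.194, 0.001] 0.6
top press [0.493, 0.34, 0.002] 0.27
top ram_tip [0.611, 0.194, 0.07] 0.3
top lever_ball [0.692, 0.102, 0.277] 0.95
0.7 [ 0.24523515 -0.62890938  0.23132978] [3.08741033e+00 5.80560561e-01 9.74568578e-05] [0.00530781 0.10186416 0.56947315]
```

View pics/scene0.png

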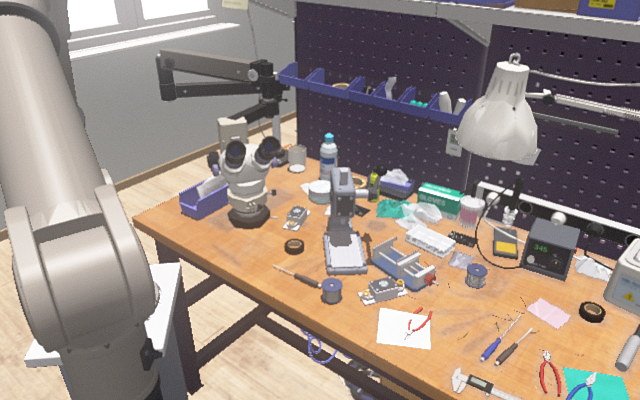

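View pics/top0.png

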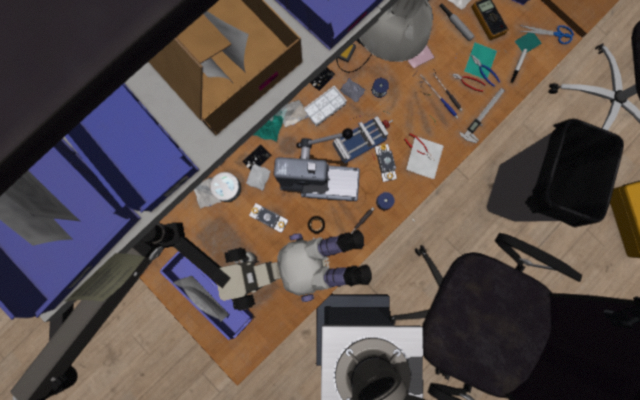

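The scene view shows the press at about (345,220), with one housing right of it at (383,291) and the other left of it at (295,215). In the top view the press is at (320,180) with its bed opening to the right (-y), and the housings are at (386,162) and (269,217). Next I'll zoom in and measure yaw and bush heights from depth.

```bash
cat > h.py <<'E'
import numpy as np, cv2
from bench import r
def cloud(cam):
    p,d=r.grab_frame(cam); k=r.get_calibration(cam); d=np.asarray(d)
    v,u=np.mgrid[:d.shape[0],:d.shape[1]]
    n=cv2.undistortPoints(np.stack([u,v],-1).reshape(-1,1,2).astype(float),np.array(k["mtx"]),np.array(k["dist"])).reshape(*d.shape,2)
    P=np.dstack([n*d[...,None],d]); E=np.array(k["extrinsics"])
    W=P@E[:3,:3].T+E[:3,3]; W[d<=0]=np.nan
    return p,W
def sel(W,c,rad,z0,z1):
    m=(np.hypot(W[...,0]-c[0],W[...,1]-c[1])<rad)&(W[...,2]>z0)&(W[...,2]<z1); return W[m]
def px(cam,X):
    k=r.get_calibration(cam);E=np.linalg.inv(np.array(k["extrinsics"]))
    return cv2.projectPoints(np.array(X,float).reshape(-1,3),cv2.Rodrigues(E[:3,:3])[0],E[:3,3],np.array(k["mtx"]),np.array(k["dist"]))[0].reshape(-1,2)
E
python3 - <<'E'
from h import *
ims=[]
for cam in("top","scene"):
    p,W=cloud(cam)
    for nm,c in(("R",(.677,-.045)),("L",(.49,.336))):
        s=sel(W,c,.07,.029,.05); 
        b=cv2.minAreaRect((s[:,:2]*1000).astype(np.float32)); print(cam,nm,len(s),s.mean(0).round(3),b)
        s=sel(W,c,.07,.012,.05); b=cv2.minAreaRect((s[:,:2]*1000).astype(np.float32)); print('  all',len(s),b)
        a=np.deg2rad(13 if nm=="R" else 0)
        m=np.hypot(*(W[...,:2]-np.array(c)).transpose(2,0,1))<.068
        for x,y,z in []: pass
        s=W[m]; s=s[s[:,2]>.008]; q=s[:,:2]-c; w,V=np.linalg.eigh(np.cov(q.T)); ax=V[:,1]; t=q@ax; print('  axis',np.rad2deg(np.arctan2(ax[1],ax[0])).round(1),
          'end+ z',np.round(np.sort(s[t>.040][:,2]),3)[-12:],'end- z',np.round(np.sort(s[t<-.040][:,2]),3)[-12:])
    m=(W[...,2]>.018)&(W[...,2]<.032)&(abs(W[...,0]-.612)<.07)&(W[...,1]>.03)&(W[...,1]<.16)
    s=W[m];print(cam,'bed',len(s),s.mean(0),cv2.minAreaRect((s[:,:2]*1000).astype(np.float32)))
    u,v=px(cam,[.64,.1,.03])[0].astype(int)
    ims.append(cv2.resize(p[max(v-60,0):v+60,u-80:u+80],(640,480),interpolation=cv2.INTER_CUBIC)); print(cam,u,v)
for i,n in zip(ims,("t","s")): cv2.imwrite(f"pics/{n}1.png",i[:,:,::-1])
E
```

```text
top R 277 [ 0.675 -0.042  0.034] ((685.5064697265625, -40.501766204833984), (88.20933532714844, 46.582366943359375), 13.007132530212402)
  all 426 ((683.916259765625, -44.08745574951172), (126.22782135009766, 87.0898666381836), 34.413612365722656)
  axis -163.1 end+ z [0.019 0.02  0.02  0.02  0.02  0.021 0.021 0.021 0.021 0.022 0.023 0.026] end- z [0.029 0.03  0.03  0.03  0.03  0.031 0.032 0.033 0.053 0.054 0.054 0.057]
top L 291 [0.489 0.337 0.035] ((489.6427001953125, 337.60986328125), (63.697025299072266, 45.123619079589844), 64.37338256835938)
  all 398 ((489.56884765625, 337.4057312011719), (116.15837097167969, 45.17853546142578), 64.46947479248047)
  axis 66.8 end+ z [0.762 0.762 0.762 0.762 0.762 0.762 0.762 0.762 0.762 0.762 0.763 0.763] end- z [1.08 1.08 1.08 1.08 1.08 1.08 1.08 1.08 1.08 1.08 1.08 1.08]
top bed 874 [0.6020136  0.1010682  0.02352561] ((615.9286499023438, 103.21023559570312), (107.94585418701172, 130.7339324951172), 88.08750915527344)
top 342 170
scene R 381 [ 0.677 -0.047  0.036] ((689.6815185546875, -39.03544616699219), (99.28358459472656, 53.6860237121582), 18.76066780090332)
  all 706 ((682.6678466796875, -44.26605224609375), (129.8944854736328, 81.68699645996094), 42.019805908203125)
  axis -164.6 end+ z [0.023 0.023 0.023 0.023 0.023 0.023 0.024 0.024 0.024 0.024 0.024 0.025] end- z [0.031 0.031 0.031 0.031 0.032 0.032 0.032 0.032 0.053 0.054 0.056 0.061]
scene L 175 [0.486 0.33  0.035] ((485.7198791503906, 333.57958984375), (68.89210510253906, 45.9416618347168), 61.654998779296875)
  all 314 ((485.33612060546875, 333.1945495605469), (116.33563995361328, 48.81767272949219), 63.19932174682617)
  axis 45.1 end+ z [0.008 0.008 0.02  0.022] end- z [0.02  0.02  0.02  0.02  0.021 0.021 0.021 0.021 0.021 0.021 0.023 0.023]
scene bed 955 [0.60275008 0.09685313 0.02416973] ((614.181396484375, 101.47579956054688), (116.76286315917969, 134.72938537597656), 89.94325256347656)
scene 358 253
```

View pics/t1.png

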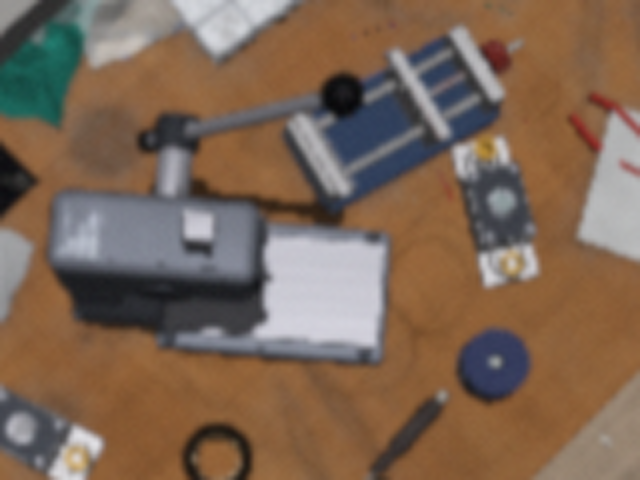

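View pics/s1.png

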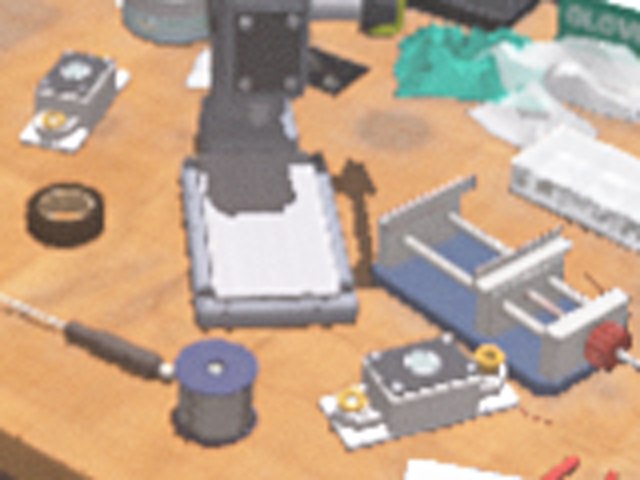

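The proud bush is on the right housing's far (+x) end: the flange is about 30 mm high against 21 mm at the other end. In the top crop that bush is at (486,150), next to the vice. Next I'll refine the yaws and positions.

```bash
python3 - <<'E'
from h import *
for cam in("top","scene"):
    p,W=cloud(cam)
    s=sel(W,(.677,-.045),.041,.031,.041); print(cam,'lid',len(s),cv2.minAreaRect((s[:,:2]*1000).astype(np.float32)))
    x,y=W[...,0],W[...,1]
    g=p.astype(int)
    br=(p.min(2)>150)
    m=br&(W[...,2]>.018)&(W[...,2]<.032)&(abs(x-.612)<.06)&(y>.03)&(y<.22)
    m=cv2.morphologyEx(m.astype(np.uint8),cv2.MORPH_OPEN,np.ones((3,3)))>0
    s=W[m]; print(cam,'steel',len(s),s.mean(0).round(4),cv2.minAreaRect((s[:,:2]*1000).astype(np.float32)))
    m=(W[...,2]>.185)&(W[...,2]<.21)&(abs(x-.612)<.06)&(y>.12)&(y<.33); s=W[m]
    if len(s)>20: print(cam,'head',len(s),s.mean(0).round(4),cv2.minAreaRect((s[:,:2]*1000).astype(np.float32)))
    m=(W[...,2]>.26)&(W[...,2]<.30)&(abs(x-.69)<.03)&(abs(y-.103)<.03); s=W[m]; print('ball top',s[s[:,2].argmax()] if len(s) else 0,s.mean(0) if len(s) else 0)
    m=(W[...,2]>.01)&(abs(x-.71)<.07)&(y>-.08)&(y<.1)
    print('vice zmax',np.nanpercentile(W[m][:,2],[50,90,97]))
E
```

```text
top lid 241 ((673.767333984375, -42.473236083984375), (63.64499282836914, 45.86146545410156), 15.042115211486816)
top steel 718 [0.6033 0.0995 0.0239] ((603.9832763671875, 100.67925262451172), (96.34579467773438, 84.19791412353516), 85.96761322021484)
top head 1037 [0.6082 0.2291 0.1974] ((610.4400634765625, 226.45327758789062), (151.84703063964844, 60.529136657714844), 86.15885162353516)
ball top [0.68255324 0.1094134  0.29601608] [0.68588686 0.10606612 0.28513681]
vice zmax [0.03311913 0.67765028 0.6943582 ]
scene lid 335 ((679.8356323242188, -43.79697799682617), (74.28684997558594, 48.1170768737793), 12.191510200500488)
scene steel 821 [0.6058 0.1063 0.0248] ((605.9080810546875, 126.6309585571289), (158.37586975097656, 101.51924896240234), 86.68801879882812)
scene head 496 [0.6048 0.2017 0.1969] ((609.5159301757812, 221.98422241210938), (150.7442169189453, 59.954833984375), 86.48466491699219)
ball top [0.68539226 0.09537274 0.29577453] [0.68499082 0.09414045 0.28400581]
vice zmax [0.03508008 0.65342614 0.67599782]
```

```bash
cat >> h.py <<'E'
from scipy.spatial.transform import Rotation as R
def Rt(yaw,tilt): # tool x along yaw, z down leaning
    c,s=np.cos(np.deg2rad(yaw)),np.sin(np.deg2rad(yaw))
    return R.from_matrix(np.array([[c,s,0],[s,-c,0],[0,0,-1.]]))*R.from_euler('y',tilt,degrees=True)
def plan(p1,R1,n,p0=None,R0=None):
    o=r.get_obs()
    p0=np.array(o["tcp_pos"] if p0 is None else p0); R0=R.from_rotvec(o["orientation"]) if R0 is None else R0
    w=(R0.inv()*R1).as_rotvec(); dp=(np.array(p1)-p0)/n
    print("per row turn",np.rad2deg(w/n).round(2))
    for i in range(n):
        Ri=R0*R.from_rotvec(w*i/n); print((Ri.inv().apply(dp)*1000).round(1))
    return p1,R1
yh=14.; H=np.array([.676,-.044,0]); hx=np.array([np.cos(np.deg2rad(yh)),np.sin(np.deg2rad(yh)),0])
yp=86.2; O=np.array([.611,.196,0]); pxv=np.array([np.cos(np.deg2rad(yp)),np.sin(np.deg2rad(yp)),0]); pyv=np.array([-pxv[1],pxv[0],0])
def P(x,y,z): return O+pxv*x+pyv*y+np.array([0,0,z])
E
python3 - <<'E'
from h import *
plan(H-.005*hx+[0,0,.15],Rt(yh,35),16)
E
```

```text
per row turn [-0.14  2.18  0.44]
[ 38.1 -24.3   5.1]
[ 37.6 -24.6   6.5]
[ 37.2 -24.9   7.8]
[ 36.7 -25.2   9.2]
[ 36.1 -25.5  10.5]
[ 35.5 -25.8  11.8]
[ 34.8 -26.1  13.1]
[ 34.1 -26.4  14.3]
[ 33.3 -26.7  15.6]
[ 32.5 -27.   16.7]
[ 31.6 -27.3  17.9]
[ 30.7 -27.6  19. ]
[ 29.7 -27.9  20.1]
[ 28.7 -28.2  21.1]
[ 27.7 -28.4  22.2]
[ 26.6 -28.7  23.1]
```

```bash
python3 -m jog '[{"x":0.038,"y":-0.024,"z":0.005,"ry":2.2,"rz":0.4},{"x":0.038,"y":-0.025,"z":0.006,"ry":2.2,"rz":0.4},{"x":0.037,"y":-0.025,"z":0.008,"ry":2.2,"rz":0.4},{"x":0.037,"y":-0.025,"z":0.009,"ry":2.2,"rz":0.4},{"x":0.036,"y":-0.025,"z":0.01,"ry":2.2,"rz":0.4},{"x":0.036,"y":-0.026,"z":0.012,"ry":2.2,"rz":0.4},{"x":0.035,"y":-0.026,"z":0.013,"ry":2.2,"rz":0.4},{"x":0.034,"y":-0.026,"z":0.014,"ry":2.2,"rz":0.4}]' 40
python3 -m jog '[{"x":0.033,"y":-0.027,"z":0.015,"ry":2.2,"rz":0.4},{"x":0.032,"y":-0.027,"z":0.017,"ry":2.2,"rz":0.4},{"x":0.032,"y":-0.027,"z":0.018,"ry":2.2,"rz":0.4},{"x":0.031,"y":-0.028,"z":0.019,"ry":2.2,"rz":0.4},{"x":0.030,"y":-0.028,"z":0.020,"ry":2.2,"rz":0.4},{"x":0.029,"y":-0.028,"z":0.021,"ry":2.2,"rz":0.4},{"x":0.028,"y":-0.028,"z":0.022,"ry":2.2,"rz":0.4},{"x":0.026,"y":-0.029,"z":0.023,"ry":2.2,"rz":0.4}]'
python3 - <<'E'
from h import *
o=r.get_obs();print(np.round(o["joints"],2),o["clock"])
plan(H-.005*hx+[0,0,.0105],Rt(yh,35),5)
E
```

```text
[ 1.09  0.48  0.02  1.56 -0.01  1.11 -0.08] 0.9
per row turn [-0.44  6.99  1.41]
[121.8 -77.8  44.2]
[113.6 -81.1  57.9]
[103.7 -84.3  70.5]
[ 92.2 -87.3  81.8]
[ 79.5 -90.1  91.6]validation failed for argument at $[0]...
validation failed for argument at $[0]...
```

```bash
python3 -m jog '[{"fingers":0.085,"x":0.038,"y":-0.024,"z":0.005,"rx":0,"ry":2.2,"rz":0.4},{"fingers":0.085,"x":0.038,"y":-0.025,"z":0.006,"rx":0,"ry":2.2,"rz":0.4},{"fingers":0.085,"x":0.037,"y":-0.025,"z":0.008,"rx":0,"ry":2.2,"rz":0.4},{"fingers":0.085,"x":0.037,"y":-0.025,"z":0.009,"rx":0,"ry":2.2,"rz":0.4},{"fingers":0.085,"x":0.036,"y":-0.025,"z":0.01,"rx":0,"ry":2.2,"rz":0.4},{"fingers":0.085,"x":0.036,"y":-0.026,"z":0.012,"rx":0,"ry":2.2,"rz":0.4},{"fingers":0.085,"x":0.035,"y":-0.026,"z":0.013,"rx":0,"ry":2.2,"rz":0.4},{"fingers":0.085,"x":0.034,"y":-0.026,"z":0.014,"rx":0,"ry":2.2,"rz":0.4}]' 40
```

```text
clock: 1.9
tcp_pos: [0.4591, -0.3357, 0.1942]
orientation: [-3.012, -0.479, -0.466]
contact_force: [0.4, 0.3, -0.4]
grip_width: 0.085
gripper_force: 0.0
```

```bash
python3 -m jog '[{"fingers":0.085,"x":0.033,"y":-0.027,"z":0.015,"rx":0,"ry":2.2,"rz":0.4},{"fingers":0.085,"x":0.032,"y":-0.027,"z":0.017,"rx":0,"ry":2.2,"rz":0.4},{"fingers":0.085,"x":0.032,"y":-0.027,"z":0.018,"rx":0,"ry":2.2,"rz":0.4},{"fingers":0.085,"x":0.031,"y":-0.028,"z":0.019,"rx":0,"ry":2.2,"rz":0.4},{"fingers":0.085,"x":0.03,"y":-0.028,"z":0.02,"rx":0,"ry":2.2,"rz":0.4},{"fingers":0.085,"x":0.029,"y":-0.028,"z":0.021,"rx":0,"ry":2.2,"rz":0.4},{"fingers":0.085,"x":0.028,"y":-0.028,"z":0.022,"rx":0,"ry":2.2,"rz":0.4},{"fingers":0.085,"x":0.026,"y":-0.029,"z":0.023,"rx":0,"ry":2.2,"rz":0.4}]'
python3 - <<'E'
from h import *
o=r.get_obs();print(np.round(o["joints"],2),o["clock"])
plan(H-.005*hx+[0,0,.0105],Rt(yh,35),5)
E
```

```text
clock: 2.9
tcp_pos: [0.6674, -0.0402, 0.1603]
orientation: [-2.868, -0.369, -0.902]
contact_force: [12.3, -11.5, 2.6]
grip_width: 0.0854
gripper_force: 0.0
[ 0.33  0.38 -0.3   2.07 -0.71  0.17 -0.57] 2.9
per row turn [-0.46 -0.03 -0.02]
[-16.9   2.2  24.7]
[-16.9   2.   24.7]
[-16.8   1.8  24.8]
[-16.8   1.6  24.8]
[-16.8   1.4  24.8]
```

```bash
python3 -m jog '[{"fingers":0.085,"x":0,"y":0,"z":0,"rx":0,"ry":-6,"rz":0},{"fingers":0.085,"x":0,"y":0,"z":0,"rx":0,"ry":-7,"rz":0},{"fingers":0.085,"x":0,"y":0,"z":0,"rx":0,"ry":-7,"rz":0},{"fingers":0.085,"x":0,"y":0,"z":0,"rx":0,"ry":0,"rz":0}]'
python3 - <<'E'
from h import *
o=r.get_obs();print(np.round(o["joints"],2),o["clock"])
p,W=cloud("scene");cv2.imwrite("pics/s2.png",cv2.resize(p[150:350,230:470],(720,600))[:,:,::-1])
plan(H-.008*hx+[0,0,.008],Rt(yh,15),5)
E
```

```text
clock: 3.4
tcp_pos: [0.6694, -0.0381, 0.1598]
orientation: [-3.011, -0.406, -0.433]
contact_force: [-0.4, 0.1, 0.2]
grip_width: 0.0854
gripper_force: 0.0
[-0.16  0.43  0.23  1.86 -0.38  0.62 -0.98] 3.4
per row turn [-0.47 -0.32  0.19]
[-8.9  2.4 28.8]
[-8.7  2.2 28.8]
[-8.5  2.  28.9]
[-8.4  1.8 29. ]
[-8.2  1.6 29. ]
```

View pics/s2.png

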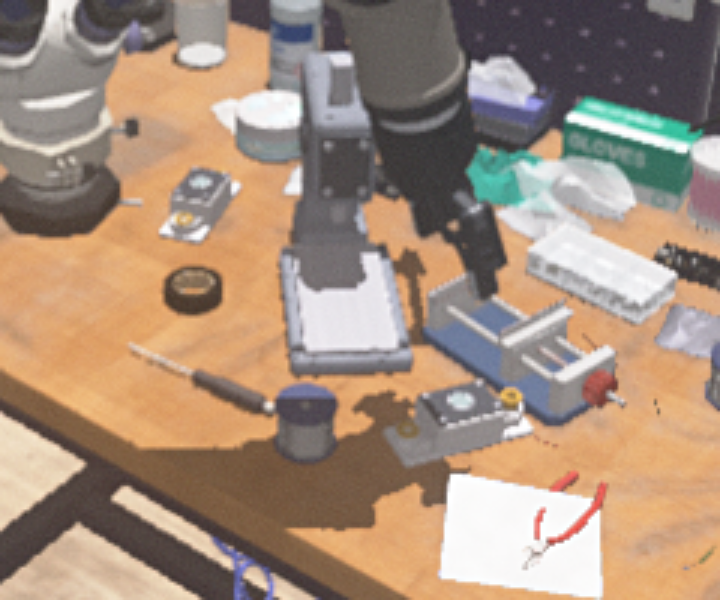

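The picture shows the hand leaning above the housing, which is at (460,415) and undisturbed. The spool at (305,420) and the vice are clear of the path. Descending.

```bash
python3 -m jog '[{"fingers":0.085,"x":-0.009,"y":0.002,"z":0.029,"rx":-0.5,"ry":-0.3,"rz":0.2},{"fingers":0.085,"x":-0.009,"y":0.002,"z":0.029,"rx":-0.5,"ry":-0.3,"rz":0.2},{"fingers":0.085,"x":-0.0085,"y":0.002,"z":0.029,"rx":-0.5,"ry":-0.3,"rz":0.2},{"fingers":0.085,"x":-0.0085,"y":0.002,"z":0.029,"rx":-0.5,"ry":-0.3,"rz":0.2},{"fingers":0.085,"x":-0.008,"y":0.002,"z":0.029,"rx":-0.5,"ry":-0.3,"rz":0.2},{"fingers":0.085,"x":0,"y":0,"z":0,"rx":0,"ry":0,"rz":0}]'
```

```text
clock: 4.2
tcp_pos: [0.6637, -0.0484, 0.0047]
orientation: [-3.063, -0.367, -0.395]
contact_force: [0.3, -0.4, 0.6]
grip_width: 0.0848
gripper_force: 0.0
```

```bash
python3 - <<'E'
from h import *
plan(H-.008*hx+[0,0,.008],Rt(yh,15),1)
E
```

```text
per row turn [ 0.04  0.31 -0.34]
[ 5.7 -1.3 -1.9]
```

```bash
python3 -m jog '[{"fingers":0.085,"x":0.005,"y":-0.001,"z":-0.004,"rx":0,"ry":0,"rz":0},{"fingers":0.02,"x":0,"y":0,"z":0,"rx":0,"ry":0,"rz":0},{"fingers":0.02,"x":0,"y":0,"z":0,"rx":0,"ry":0,"rz":0},{"fingers":0.02,"x":0,"y":0,"z":0,"rx":0,"ry":0,"rz":0},{"fingers":0.02,"x":0,"y":0,"z":0,"rx":0,"ry":0,"rz":0},{"fingers":0.02,"x":0,"y":0,"z":0,"rx":0,"ry":0,"rz":0},{"fingers":0.02,"x":0,"y":0,"z":0,"rx":0,"ry":0,"rz":0}]' 50
```

```text
clock: 5.08
tcp_pos: [0.6711, -0.0454, 0.0138]
orientation: [-3.063, -0.371, -0.405]
contact_force: [-2.3, -0.6, 7.0]
grip_width: 0.0446
gripper_force: 53.2
```

```bash
python3 - <<'E'
from h import *
o=r.get_obs();p=np.array(o["tcp_pos"]);q=R.from_rotvec(o["orientation"])
p1=p+[0,0,.1]; plan(p1,q,1)
plan(P(-.110,0,.11),Rt(yp,15),12,p1,q)
E
```

```text
per row turn [0. 0. 0.]
[ 25.9   0.2 -96.6]
per row turn [ 1.57  0.   -5.83]
[ -2.8 -12.   -0.5]
[ -1.6 -12.2  -0.1]
[ -0.3 -12.3   0.2]
[  0.9 -12.3   0.6]
[  2.2 -12.1   0.9]
[  3.4 -11.8   1.2]
[  4.6 -11.4   1.5]
[  5.7 -10.8   1.8]
[  6.7 -10.1   2.1]
[ 7.7 -9.3  2.4]
[ 8.6 -8.4  2.6]
[ 9.4 -7.4  2.9]
```

```bash
python3 -m jog '[{"fingers":0.02,"x":0.0065,"y":0,"z":-0.024,"rx":0,"ry":0,"rz":0},{"fingers":0.02,"x":0.0065,"y":0,"z":-0.024,"rx":0,"ry":0,"rz":0},{"fingers":0.02,"x":0.0065,"y":0,"z":-0.024,"rx":0,"ry":0,"rz":0},{"fingers":0.02,"x":0.0065,"y":0,"z":-0.024,"rx":0,"ry":0,"rz":0},{"fingers":0.02,"x":-0.003,"y":-0.012,"z":0,"rx":1.6,"ry":0,"rz":-5.8},{"fingers":0.02,"x":-0.0015,"y":-0.012,"z":0,"rx":1.6,"ry":0,"rz":-5.8},{"fingers":0.02,"x":0,"y":-0.012,"z":0,"rx":1.6,"ry":0,"rz":-5.8},{"fingers":0.02,"x":0.001,"y":-0.012,"z":0.0005,"rx":1.6,"ry":0,"rz":-5.8}]' 60
python3 -m jog '[{"fingers":0.02,"x":0.002,"y":-0.012,"z":0.001,"rx":1.6,"ry":0,"rz":-5.8},{"fingers":0.02,"x":0.0035,"y":-0.012,"z":0.001,"rx":1.6,"ry":0,"rz":-5.8},{"fingers":0.02,"x":0.0045,"y":-0.0115,"z":0.0015,"rx":1.6,"ry":0,"rz":-5.8},{"fingers":0.02,"x":0.0055,"y":-0.011,"z":0.002,"rx":1.6,"ry":0,"rz":-5.8},{"fingers":0.02,"x":0.0065,"y":-0.010,"z":0.002,"rx":1.6,"ry":0,"rz":-5.8},{"fingers":0.02,"x":0.0075,"y":-0.0095,"z":0.0025,"rx":1.6,"ry":0,"rz":-5.8},{"fingers":0.02,"x":0.0085,"y":-0.0085,"z":0.0025,"rx":1.6,"ry":0,"rz":-5.8},{"fingers":0.02,"x":0.0095,"y":-0.0075,"z":0.003,"rx":1.6,"ry":0,"rz":-5.8}]'
python3 -m jog '[{"fingers":0.02,"x":0,"y":0,"z":0,"rx":0,"ry":0,"rz":0}]'
python3 - <<'E'
from h import *
o=r.get_obs();print(np.round(o["joints"],2))
plan(P(-.110,0,.041),Rt(yp,15),3)
p,W=cloud("scene");cv2.imwrite("pics/s3.png",cv2.resize(p[130:330,230:470],(720,600))[:,:,::-1])
for t in("bush_top","housing","lever_ball"):
  for c in("scene","top"):
    if c=="top": r.grab_frame("top")
    for q in r.landmark_of(t,c)[:1]: print(t,c,np.round(q["xyz"],3),round(q["score"],2))
    r.grab_frame("scene")
E
```

```text
clock: 6.08
tcp_pos: [0.6479, -0.0016, 0.11]
orientation: [-2.866, -0.988, -0.372]
contact_force: [0.1, -0.2, -3.4]
grip_width: 0.0446
gripper_force: 64.1
clock: 7.08
tcp_pos: [0.6024, 0.0856, 0.1078]
orientation: [-2.15, -2.008, -0.277]
contact_force: [0.1, -0.2, -3.9]
grip_width: 0.0451
gripper_force: 64.1
clock: 7.2
tcp_pos: [0.6027, 0.0859, 0.1078]
orientation: [-2.153, -2.005, -0.278]
contact_force: [0.8, 0.8, -3.5]
grip_width: 0.0448
gripper_force: 64.1
[ 0.03  0.52 -0.18  1.84 -0.25  0.76 -0.01]
per row turn [-0.14 -0.06 -0.11]
[-5.7  0.5 21.5]
[-5.7  0.4 21.5]
[-5.7  0.4 21.5]
bush_top scene [0.69  0.106 0.277] 0.28
bush_top top [0.611 0.139 0.124] 0.36
housing scene [0.607 0.09  0.096] 0.69
housing top [0.602 0.095 0.095] 0.73
lever_ball scene [0.691 0.106 0.275] 0.67
lever_ball top [0.689 0.099 0.278] 0.8
```

View pics/s3.png

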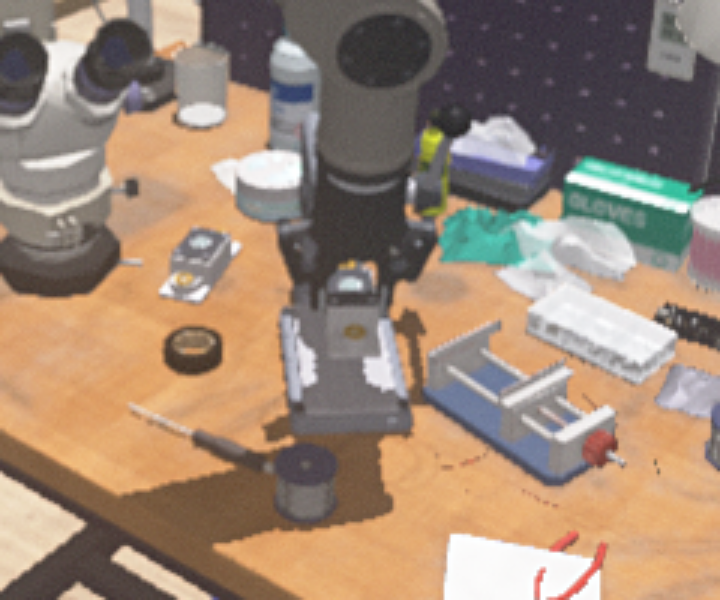

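The housing is held level above the bed, with the bush end facing the ram at (350,270). Lowering it onto the bed.

```bash
python3 -m jog '[{"fingers":0.02,"x":-0.0055,"y":0.0005,"z":0.0215,"rx":0,"ry":0,"rz":0},{"fingers":0.02,"x":-0.0055,"y":0.0005,"z":0.0215,"rx":0,"ry":0,"rz":0},{"fingers":0.02,"x":-0.0055,"y":0.0005,"z":0.020,"rx":0,"ry":0,"rz":0},{"fingers":0.02,"x":0,"y":0,"z":0,"rx":0,"ry":0,"rz":0},{"fingers":0.02,"x":-0.0005,"y":0,"z":0.002,"rx":0,"ry":0,"rz":0},{"fingers":0.02,"x":0,"y":0,"z":0,"rx":0,"ry":0,"rz":0}]'
```

```text
clock: 8.75
tcp_pos: [0.605, 0.0864, 0.0419]
orientation: [-2.154, -2.006, -0.281]
contact_force: [-0.6, 0.3, -3.0]
grip_width: 0.0448
gripper_force: 64.0
```

```bash
python3 -m jog '[{"fingers":0.02,"x":-0.0005,"y":0,"z":0.0015,"rx":0,"ry":0,"rz":0},{"fingers":0.02,"x":0,"y":0,"z":0.001,"rx":0,"ry":0,"rz":0},{"fingers":0.02,"x":0,"y":0,"z":0,"rx":0,"ry":0,"rz":0}]'
```

```text
clock: 9.12
tcp_pos: [0.6046, 0.0863, 0.0391]
orientation: [-2.154, -2.005, -0.28]
contact_force: [-1.8, 0.2, 2.0]
grip_width: 0.0446
gripper_force: 64.5
```

```bash
python3 -m jog '[{"fingers":0.08,"x":0,"y":0,"z":0,"rx":0,"ry":0,"rz":0},{"fingers":0.08,"x":0,"y":0,"z":0,"rx":0,"ry":0,"rz":0},{"fingers":0.08,"x":0,"y":0,"z":0,"rx":0,"ry":0,"rz":0},{"fingers":0.08,"x":-0.001,"y":0,"z":0,"rx":0,"ry":7.6,"rz":0},{"fingers":0.08,"x":-0.001,"y":0,"z":0,"rx":0,"ry":7.6,"rz":0},{"fingers":0.08,"x":-0.001,"y":0,"z":0,"rx":0,"ry":7.6,"rz":0},{"fingers":0.08,"x":0,"y":0,"z":0,"rx":0,"ry":0,"rz":0}]'
python3 - <<'E'
from h import *
o=r.get_obs();print(np.round(o["joints"],2))
plan(P(-.113,0,.040),Rt(yp,38),1)
r.grab_frame("scene");p,W=cloud("top")
for c in("scene","top"):
 for t in("bush_top","housing"):
    for q in r.landmark_of(t,c)[:1]: X=np.array(q["xyz"])-O; print(t,c,"press",round(X@pxv,4),round(X@pyv,4),round(X[2],3),round(q["score"],2))
E
```

```text
clock: 10.0
tcp_pos: [0.604, 0.079, 0.0353]
orientation: [-1.919, -1.768, -0.649]
contact_force: [-0.5, -0.1, -0.2]
grip_width: 0.08
gripper_force: 0.0
[ 0.47  0.77 -0.5   1.85 -0.53  0.67  0.44]
per row turn [-0.08  0.07 -0.92]
[ 6.2 -0.9 -1.2]
housing scene press -0.1036 0.0009 0.024 0.79
bush_top top press -0.054 -0.0048 0.054 0.55
housing top press -0.1005 0.0017 0.027 0.9
```

```bash
python3 -m jog '[{"fingers":0.08,"x":0.006,"y":-0.001,"z":-0.001,"rx":0,"ry":0,"rz":-0.9},{"fingers":0.02,"x":0,"y":0,"z":0,"rx":0,"ry":0,"rz":0},{"fingers":0.02,"x":0,"y":0,"z":0,"rx":0,"ry":0,"rz":0},{"fingers":0.02,"x":0,"y":0,"z":0,"rx":0,"ry":0,"rz":0},{"fingers":0.02,"x":0,"y":0,"z":0,"rx":0,"ry":0,"rz":0},{"fingers":0.02,"x":0,"y":0,"z":0,"rx":0,"ry":0,"rz":0}]' 40
python3 - <<'E'
from h import *
o=r.get_obs();p=np.array(o["tcp_pos"]);X=p-O;print("press",X@pxv,X@pyv)
plan(p+pxv*.057-pyv*(X@pyv)+[0,0,.001],Rt(yp,38),6)
E
```

```text
clock: 11.05
tcp_pos: [0.6037, 0.088, 0.0424]
orientation: [-1.898, -1.793, -0.656]
contact_force: [-0.4, -1.9, 4.9]
grip_width: 0.0452
gripper_force: 41.3
press -0.10827095386572487 8.669073526554693e-05
per row turn [-0.03 -0.    0.08]
[7.6 0.1 5.7]
[7.6 0.1 5.7]
[7.6 0.1 5.7]
[7.6 0.1 5.7]
[7.6 0.  5.7]
[7.6 0.  5.7]
```

```bash
python3 -m jog '[{"fingers":0.02,"x":0.0059,"y":0,"z":0.0044,"rx":0,"ry":0,"rz":0},{"fingers":0.02,"x":0.0059,"y":0,"z":0.0045,"rx":0,"ry":0,"rz":0},{"fingers":0.02,"x":0.0059,"y":0,"z":0.0045,"rx":0,"ry":0,"rz":0},{"fingers":0.02,"x":0.0059,"y":0,"z":0.0045,"rx":0,"ry":0,"rz":0},{"fingers":0.02,"x":0.0059,"y":0,"z":0.0045,"rx":0,"ry":0,"rz":0},{"fingers":0.02,"x":0.0059,"y":0,"z":0.0045,"rx":0,"ry":0,"rz":0},{"fingers":0.02,"x":0,"y":0,"z":0,"rx":0,"ry":0,"rz":0}]'
python3 - <<'E'
from h import *
o=r.get_obs();p=np.array(o["tcp_pos"]);X=p-O;print("press",X@pxv,X@pyv,np.round(o["joints"],2))
for c in("scene","top"):
 im,W=cloud(c)
 cv2.imwrite(f"pics/{c}4.png",cv2.resize(im[180:280,270:430] if c=="scene" else im[120:240,260:420],(800,500 if c=="scene" else 600),interpolation=cv2.INTER_CUBIC)[:,:,::-1])
 for t in("bush_top","housing","ram_tip"):
    for q in r.landmark_of(t,c)[:1]: X=np.array(q["xyz"])-O; print(t,c,"press",round(X@pxv,4),round(X@pyv,4),round(X[2],3),round(q["score"],2))
E
```

```text
clock: 11.92
tcp_pos: [0.6056, 0.1335, 0.0424]
orientation: [-1.897, -1.794, -0.655]
contact_force: [0.3, 1.9, 0.4]
grip_width: 0.0454
gripper_force: 41.6
press -0.06275121515819068 0.0012013319728641774 [ 0.4   0.76 -0.53  1.87 -0.55  0.62  0.41]
housing scene press -0.0593 -0.0007 0.022 0.63
bush_top top press -0.3446 -0.1425 -0.005 0.68
housing top press -0.0243 0.1416 -0.003 0.55
ram_tip top press 0.2768 0.0479 0.005 0.37
```

View pics/scene4.png

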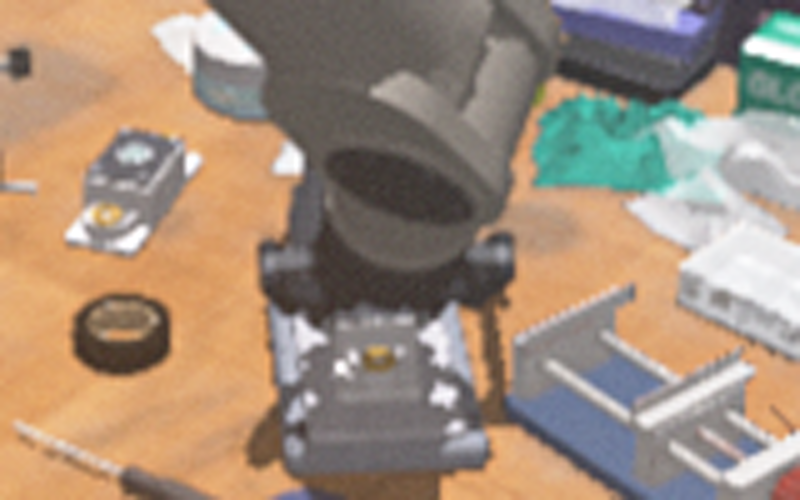

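The near, already-home bush shows at crop (378,357), which is full-frame pixel (345.6,251.4). I'll use it as a ruler.

```bash
python3 - <<'E'
from h import *
def ray(cam,uv,z):
    k=r.get_calibration(cam);E=np.array(k["extrinsics"])
    n=cv2.undistortPoints(np.array([[uv]],float),np.array(k["mtx"]),np.array(k["dist"]))[0,0]
    d=E[:3,:3]@[*n,1]; return E[:3,3]+d*(z-E[2,3])/d[2]
def pr(X): X=X-O; return (X@pxv).round(4),(X@pyv).round(4)
im,W=cloud("scene")
hsv=cv2.cvtColor(im,cv2.COLOR_RGB2HSV)[240:262,335:357]
m=((hsv[...,0]>15)&(hsv[...,0]<32)&(hsv[...,1]>110)); v,u=np.nonzero(m); c=(u.mean()+335,v.mean()+240); print(m.sum(),c,u.min()+335,u.max()+335,v.min()+240,v.max()+240)
print("rear bush",pr(ray("scene",c,.046)))
# same measure on the initial-scene ram: compare the press origin by bed front in depth
m=(abs((W-O)@pyv)<.05)&(W[...,2]>.02)&(W[...,2]<.032); s=(W[m]-O)@pxv; print("bed/base front",np.percentile(s,[1,3,10]))
for y in(-.035,-.025,.025,.035):
    m=(abs((W-O)@pyv-y)<.005)&(W[...,2]>.018)&(W[...,2]<.034); s=(W[m]-O)@pxv; print(y,s.min().round(4))
# lid / block rear edge
m=(abs((W-O)@pyv)<.018)&(W[...,2]>.056)&(W[...,2]<.066)&(abs((W-O)@pxv+.07)<.06); s=(W[m]-O)@pxv; print("block rear top edge",np.sort(s)[:8].round(4))
E
```

```text
16 (np.float64(345.0625), np.float64(251.5)) 343 348 250 253
rear bush (np.float64(-0.1062), np.float64(0.0034))
bed/base front [-0.25859964 -0.25631922 -0.14611859]
-0.035 -0.1518
-0.025 -0.1503
0.025 -0.249
0.035 -0.2584
block rear top edge [-0.0973 -0.0952 -0.0949 -0.0932 -0.0928 -0.0924 -0.0919 -0.0917]
```

```bash
python3 -m jog '[{"fingers":0.02,"x":0.0038,"y":0.0006,"z":0.0029,"rx":0,"ry":0,"rz":0},{"fingers":0.02,"x":0.0037,"y":0.0006,"z":0.0029,"rx":0,"ry":0,"rz":0},{"fingers":0.02,"x":0,"y":0,"z":0,"rx":0,"ry":0,"rz":0}]'
python3 - <<'E'
from h import *
o=r.get_obs();p=np.array(o["tcp_pos"]);X=p-O;print("press",X@pxv,X@pyv,(Rt(yp,38).inv()*R.from_rotvec(o["orientation"])).as_rotvec(degrees=True))
E
```

```text
clock: 12.75
tcp_pos: [0.608, 0.1419, 0.0425]
orientation: [-1.899, -1.793, -0.656]
contact_force: [1.1, 0.6, -1.7]
grip_width: 0.0452
gripper_force: 41.6
press -0.05414858678515268 -0.000543410207341732 [ 0.19086878 -0.01608269 -0.46757656]
```

```bash
python3 -m jog '[{"fingers":0.02,"x":0.0005,"y":0,"z":0.0012,"rx":0,"ry":0,"rz":0},{"fingers":0.02,"x":0,"y":0,"z":0,"rx":0,"ry":0,"rz":0},{"fingers":0.08,"x":0,"y":0,"z":0,"rx":0,"ry":0,"rz":0},{"fingers":0.08,"x":0,"y":0,"z":0,"rx":0,"ry":0,"rz":0},{"fingers":0.08,"x":0,"y":0,"z":-0.005,"rx":0,"ry":0,"rz":0},{"fingers":0.08,"x":0,"y":0,"z":-0.015,"rx":0,"ry":0,"rz":0},{"fingers":0.08,"x":0,"y":0,"z":-0.02,"rx":0,"ry":0,"rz":0},{"fingers":0.08,"x":0,"y":0,"z":-0.025,"rx":0,"ry":0,"rz":0}]'
python3 -m jog '[{"fingers":0.08,"x":0,"y":0,"z":-0.025,"rx":0,"ry":0,"rz":0},{"fingers":0.08,"x":0,"y":0,"z":-0.025,"rx":0,"ry":0,"rz":0},{"fingers":0.08,"x":0,"y":0,"z":-0.025,"rx":0,"ry":0,"rz":0},{"fingers":0.08,"x":0,"y":0,"z":0,"rx":0,"ry":0,"rz":0}]'
python3 - <<'E'
from h import *
o=r.get_obs();p=np.array(o["tcp_pos"]);X=p-O;print("press",X@pxv,X@pyv,np.round(o["joints"],2))
for c in("scene","top"):
 im,W=cloud(c)
 if c=="scene": cv2.imwrite("pics/s5.png",cv2.resize(im[170:290,270:430],(800,600),interpolation=cv2.INTER_CUBIC)[:,:,::-1])
 for t in("bush_top","housing","lever_ball"):
    for q in r.landmark_of(t,c)[:1]: X=np.array(q["xyz"])-O; print(t,c,"press",round(X@pxv,4),round(X@pyv,4),round(X[2],3),round(q["score"],2))
a=plan(P(-.15,-.04,.30),Rt(yp,36),5)
plan(P(-.135,-.085,.346),Rt(yp,35),3,*a)
E
```

```text
clock: 13.75
tcp_pos: [0.6055, 0.1017, 0.0945]
orientation: [-1.899, -1.793, -0.656]
contact_force: [0.6, 0.0, 0.2]
grip_width: 0.08
gripper_force: 0.0
clock: 14.25
tcp_pos: [0.6042, 0.0542, 0.1544]
orientation: [-1.903, -1.794, -0.659]
contact_force: [-0.1, -0.0, 0.2]
grip_width: 0.0802
gripper_force: 0.0
press -0.14198840084289685 -0.0026007938211680074 [ 0.51  0.59 -0.49  1.81 -0.52  0.88  0.38]
housing scene press -0.0488 -0.0031 0.022 0.72
housing top press -0.0475 -0.0005 0.026 0.79
lever_ball top press -0.0924 -0.0851 0.279 0.97
per row turn [-0.06 -0.4   0.09]
[ 16.4   7.9 -24.8]
[ 16.3   7.9 -24.9]
[ 16.1   7.9 -25. ]
[ 16.    7.9 -25.1]
[ 15.8   7.9 -25.2]
per row turn [ 0.   -0.33 -0.  ]
[13.1 15.  -9.5]
[13.  15.  -9.5]
[12.9 15.  -9.6]
```

View pics/s5.png

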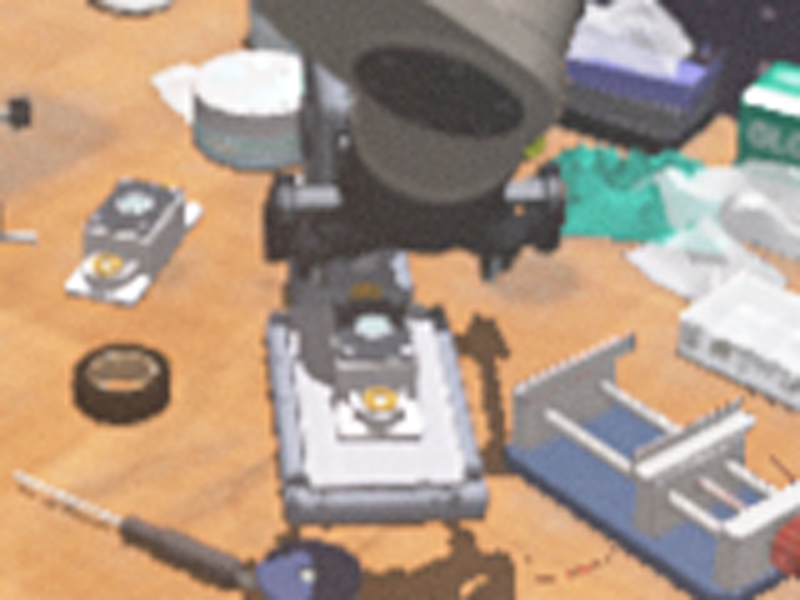

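The housing stands on the bed with its rear bush at crop (380,400) and the proud one under the head at about (367,290). I'll measure both bushes, then go to the lever.

```bash
python3 -m jog '[{"fingers":0.08,"x":0.016,"y":0.008,"z":-0.025,"rx":0,"ry":-0.4,"rz":0},{"fingers":0.08,"x":0.016,"y":0.008,"z":-0.025,"rx":0,"ry":-0.4,"rz":0},{"fingers":0.08,"x":0.016,"y":0.008,"z":-0.025,"rx":0,"ry":-0.4,"rz":0},{"fingers":0.08,"x":0.016,"y":0.008,"z":-0.025,"rx":0,"ry":-0.4,"rz":0},{"fingers":0.08,"x":0.016,"y":0.008,"z":-0.025,"rx":0,"ry":-0.4,"rz":0},{"fingers":0.08,"x":0.013,"y":0.015,"z":-0.0095,"rx":0,"ry":-0.3,"rz":0},{"fingers":0.08,"x":0.013,"y":0.015,"z":-0.0095,"rx":0,"ry":-0.3,"rz":0},{"fingers":0.08,"x":0.013,"y":0.015,"z":-0.0095,"rx":0,"ry":-0.3,"rz":0}]'
python3 - <<'E'
from h import *
def ray(cam,uv,z):
    k=r.get_calibration(cam);E=np.array(k["extrinsics"])
    n=cv2.undistortPoints(np.array([[uv]],float),np.array(k["mtx"]),np.array(k["dist"]))[0,0]
    d=E[:3,:3]@[*n,1]; return E[:3,3]+d*(z-E[2,3])/d[2]
def pr(X): X=X-O; return (X@pxv).round(4),(X@pyv).round(4)
im,W=cloud("scene"); hsv=cv2.cvtColor(im,cv2.COLOR_RGB2HSV)
for nm,v0,v1,z in(("rear",243,258,.046),("front",218,236,.054)):
    h=hsv[v0:v1,334:358]; m=(h[...,0]>14)&(h[...,0]<33)&(h[...,1]>110); v,u=np.nonzero(m)
    if len(u): c=((u.min()+u.max())/2+334,(v.min()+v.max())/2+v0); print(nm,len(u),c,pr(ray("scene",c,z)))
for y in(-.045,-.035,.035,.045):
    m=(abs((W-O)@pyv-y)<.006)&(abs((W-O)@pxv+.12)<.06)&(W[...,2]>.018)&(W[...,2]<.03); s=(W[m]-O)@pxv; print(y,s.min().round(4))
m=(abs((W-O)@pxv+.12)<.02)&(W[...,2]>.018)&(W[...,2]<.03)&(abs((W-O)@pyv)<.08); s=(W[m]-O)@pyv; print("base y",np.percentile(s,[1,99]).round(4))
cv2.imwrite("pics/s6.png",cv2.resize(im[100:280,270:510],(800,600),interpolation=cv2.INTER_CUBIC)[:,:,::-1])
b=P(-.089,-.085,.279); T=Rt(yp,35); d=T.apply([0,0,1])
o=r.get_obs();p=np.array(o["tcp_pos"]);X=p-O;print("press",X@pxv,X@pyv,X[2],np.round(o["joints"],2))
plan(b+.019*d,T,4)
E
```

```text
clock: 15.65
tcp_pos: [0.6875, 0.0556, 0.3463]
orientation: [-1.931, -1.824, -0.612]
contact_force: [-0.1, 0.2, 0.3]
grip_width: 0.0801
gripper_force: 0.0
rear 16 (np.float64(345.5), np.float64(249.5)) (np.float64(-0.097), np.float64(0.0013))
front 28 (np.float64(349.0), np.float64(223.5)) (np.float64(0.0217), np.float64(-0.0204))
-0.045 -0.1521
-0.035 -0.151
0.035 -0.1503
0.045 -0.1527
base y [-0.0772  0.0556]
press -0.13354198314903912 -0.08764842166967947 0.34887326094167104 [ 0.4   0.5  -0.44  1.42 -0.43  1.25  0.08]
per row turn [-0.02 -0.04  0.16]
[-1.  -0.6 25.4]
[-0.9 -0.6 25.4]
[-0.9 -0.7 25.4]
[-0.9 -0.7 25.4]
```

View pics/s6.png

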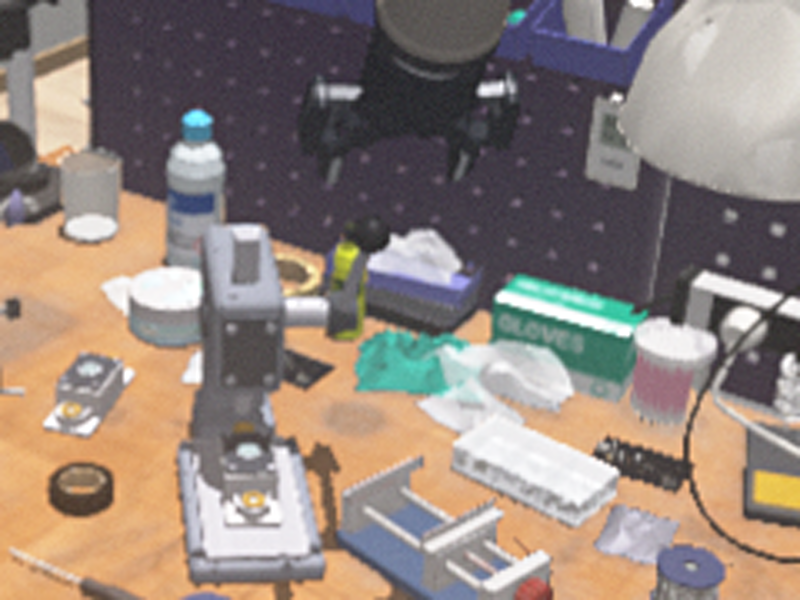

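Both bushes line up under the head and the base-edge check agrees, so the centre is within about 1 mm of -48. The hand is above the ball at (370,235). Advancing to grip it.

```bash
python3 -m jog '[{"fingers":0.08,"x":-0.001,"y":-0.0006,"z":0.025,"rx":0,"ry":0,"rz":0},{"fingers":0.08,"x":-0.001,"y":-0.0006,"z":0.025,"rx":0,"ry":0,"rz":0},{"fingers":0.08,"x":-0.001,"y":-0.0006,"z":0.025,"rx":0,"ry":0,"rz":0},{"fingers":0.08,"x":-0.001,"y":-0.0006,"z":0.025,"rx":0,"ry":0,"rz":0},{"fingers":0.08,"x":0,"y":0,"z":0,"rx":0,"ry":0,"rz":0}]'
python3 - <<'E'
from h import *
o=r.get_obs();p=np.array(o["tcp_pos"]);X=p-O;print("press",X@pxv,X@pyv,X[2])
g=p-.019*R.from_rotvec(o["orientation"]).apply([0,0,1])-O;print("grasp",g@pxv,g@pyv,g[2])
im,W=cloud("top")
for q in r.landmark_of("lever_ball","top")[:1]: X=np.array(q["xyz"])-O; print(X@pxv,X@pyv,X[2],q["score"])
E
```

```text
clock: 16.32
tcp_pos: [0.6863, 0.1107, 0.2599]
orientation: [-1.928, -1.823, -0.608]
contact_force: [-0.2, 0.5, -0.7]
grip_width: 0.08
gripper_force: 0.0
press -0.08009125908295661 -0.08073737611801673 0.25987032268818544
grasp -0.09102202105225951 -0.08089936369212417 0.27541034208316295
-0.0902742138502984 -0.08637271741534247 0.2795 0.76
```

```bash
python3 -m jog '[{"fingers":0.08,"x":0.001,"y":0.0045,"z":0,"rx":0,"ry":0,"rz":0},{"fingers":0.01,"x":0,"y":0,"z":0,"rx":0,"ry":0,"rz":0},{"fingers":0.01,"x":0,"y":0,"z":0,"rx":0,"ry":0,"rz":0},{"fingers":0.01,"x":0,"y":0,"z":0,"rx":0,"ry":0,"rz":0},{"fingers":0.01,"x":0,"y":0,"z":0,"rx":0,"ry":0,"rz":0},{"fingers":0.01,"x":0,"y":0,"z":0,"rx":0,"ry":0,"rz":0},{"fingers":0.01,"x":0,"y":0,"z":0,"rx":0,"ry":0,"rz":0}]' 50
python3 - <<'E'
from h import *
o=r.get_obs();p=np.array(o["tcp_pos"]);q=R.from_rotvec(o["orientation"])
# arc in tool axes; const orientation. lever angle th from rest .85 above level
f=lambda th: pxv*(-.170*np.cos(.85-th))+np.array([0,0,.170*np.sin(.85-th)])
ths=np.linspace(0,1.12,17)
for a,b in zip(ths,ths[1:]): print(round(b,2),(q.inv().apply(f(b)-f(a))*1000).round(1))
E
```

```text
clock: 17.3
tcp_pos: [0.6906, 0.1097, 0.263]
orientation: [-1.929, -1.824, -0.608]
contact_force: [-9.1, -4.0, 5.8]
grip_width: 0.0274
gripper_force: 48.6
0.07 [-11.8  -0.1   1.7]
0.14 [-11.6  -0.1   2.5]
0.21 [-11.4  -0.1   3.3]
0.28 [-11.2  -0.1   4.1]
0.35 [-10.8  -0.1   4.9]
0.42 [-10.5  -0.    5.6]
0.49 [-10.1  -0.    6.4]
0.56 [-9.6 -0.   7. ]
0.63 [-9.1 -0.   7.7]
0.7 [-8.5 -0.   8.3]
0.77 [-7.9  0.   8.9]
0.84 [-7.3  0.   9.4]
0.91 [-6.6  0.   9.9]
0.98 [-5.9  0.  10.3]
1.05 [-5.1  0.  10.7]
1.12 [-4.4  0.  11.1]
```

```bash
python3 -m jog '[{"fingers":0.01,"x":-0.0118,"y":-0.001,"z":0.0017,"rx":0,"ry":0,"rz":0},{"fingers":0.01,"x":-0.0116,"y":-0.0005,"z":0.0025,"rx":0,"ry":0,"rz":0},{"fingers":0.01,"x":-0.0114,"y":0,"z":0.0033,"rx":0,"ry":0,"rz":0},{"fingers":0.01,"x":-0.0112,"y":0,"z":0.0041,"rx":0,"ry":0,"rz":0},{"fingers":0.01,"x":-0.0108,"y":0,"z":0.0049,"rx":0,"ry":0,"rz":0},{"fingers":0.01,"x":-0.0105,"y":0,"z":0.0056,"rx":0,"ry":0,"rz":0}]' 60
python3 -m jog '[{"fingers":0.01,"x":0,"y":0,"z":0,"rx":0,"ry":0,"rz":0}]'
```

```text
clock: 18.05
tcp_pos: [0.6891, 0.0669, 0.2058]
orientation: [-1.933, -1.824, -0.613]
contact_force: [-0.4, 0.2, 0.1]
grip_width: 0.0102
gripper_force: 0.0
clock: 18.18
tcp_pos: [0.6884, 0.0672, 0.2048]
orientation: [-1.932, -1.822, -0.611]
contact_force: [0.2, 1.1, 0.6]
grip_width: 0.0097
gripper_force: 0.0
```

```bash
python3 - <<'E'
from h import *
o=r.get_obs();p=np.array(o["tcp_pos"]);q=R.from_rotvec(o["orientation"])
g=p-.019*q.apply([0,0,1])-O;x,z=g@pxv,g[2];print("grasp",x,g@pyv,z,"angle",.85-np.arctan2(z-.152,.024-x),"rad",np.hypot(z-.152,.024-x))
for c in("top","scene"):
  r.grab_frame(c)
  for k in r.landmark_of("lever_ball",c)[:1]: X=np.array(k["xyz"])-O; print(X@pxv,X@pyv,X[2],k["score"])
E
```

```text
grasp -0.13425827311171887 -0.08587079650474788 0.2203327888716089 angle 0.4424005072259329 rad 0.17238054137075703
-0.09117223517176123 -0.08643236392570247 0.2779 0.8
```

The ball squeezed out because the pads caught it near their tips: the reaction was along -d and the width was under 30. The lever is back at rest and nothing else moved. I'll regrip about 12 mm deeper.

```bash
python3 - <<'E'
from h import *
b=P(-.0905,-.0855,.2785); T=Rt(yp,35); d=T.apply([0,0,1])
a=plan(b-.06*d,T,4); plan(b+.031*d,T,4,*a)
E
```

```text
per row turn [-0.05 -0.03  0.13]
[ 16.8  -0.1 -25.2]
[ 16.8  -0.2 -25.2]
[ 16.8  -0.2 -25.2]
[ 16.8  -0.2 -25.2]
per row turn [0. 0. 0.]
[ 0.   0.  22.8]
[ 0.   0.  22.8]
[ 0.   0.  22.8]
[ 0.   0.  22.8]
```

```bash
python3 -m jog '[{"fingers":0.07,"x":0,"y":0,"z":-0.025,"rx":0,"ry":0,"rz":0},{"fingers":0.07,"x":0.01,"y":0,"z":-0.025,"rx":0,"ry":0,"rz":0},{"fingers":0.07,"x":0.028,"y":0,"z":-0.025,"rx":0,"ry":0,"rz":0},{"fingers":0.07,"x":0.029,"y":0,"z":-0.026,"rx":0,"ry":0,"rz":0},{"fingers":0.07,"x":0,"y":0,"z":0,"rx":0,"ry":0,"rz":0}]'
python3 - <<'E'
from h import *
b=P(-.0905,-.0855,.2785); T=Rt(yp,35); d=T.apply([0,0,1])
plan(b+.031*d,T,4)
E
```

```text
clock: 19.0
tcp_pos: [0.6899, 0.0667, 0.332]
orientation: [-1.929, -1.83, -0.62]
contact_force: [-0.2, -0.4, 0.1]
grip_width: 0.0702
gripper_force: 0.0
per row turn [ 0.02 -0.04  0.21]
[-0.9 -0.5 23.5]
[-0.9 -0.5 23.5]
[-0.9 -0.5 23.5]
[-0.9 -0.5 23.5]
```

```bash
python3 -m jog '[{"fingers":0.07,"x":-0.001,"y":-0.0005,"z":0.0235,"rx":0,"ry":0,"rz":0},{"fingers":0.07,"x":-0.001,"y":-0.0005,"z":0.0235,"rx":0,"ry":0,"rz":0},{"fingers":0.07,"x":-0.001,"y":0,"z":0.0235,"rx":0,"ry":0,"rz":0},{"fingers":0.07,"x":-0.001,"y":0,"z":0.0235,"rx":0,"ry":0,"rz":0},{"fingers":0.01,"x":0,"y":0,"z":0,"rx":0,"ry":0,"rz":0},{"fingers":0.01,"x":0,"y":0,"z":0,"rx":0,"ry":0,"rz":0},{"fingers":0.01,"x":0,"y":0,"z":0,"rx":0,"ry":0,"rz":0},{"fingers":0.01,"x":0,"y":0,"z":0,"rx":0,"ry":0,"rz":0}]' 60
python3 -m jog '[{"fingers":0.01,"x":0,"y":0,"z":0,"rx":0,"ry":0,"rz":0},{"fingers":0.01,"x":0,"y":0,"z":0,"rx":0,"ry":0,"rz":0}]'
python3 - <<'E'
from h import *
o=r.get_obs();p=np.array(o["tcp_pos"]);X=p-O;print("press",X@pxv,X@pyv,X[2])
E
```

```text
clock: 20.0
tcp_pos: [0.6909, 0.1143, 0.2487]
orientation: [-1.933, -1.824, -0.614]
contact_force: [-1.0, -2.6, 2.8]
grip_width: 0.0271
gripper_force: 58.8
clock: 20.25
tcp_pos: [0.6909, 0.1143, 0.2487]
orientation: [-1.933, -1.824, -0.614]
contact_force: [-3.3, -4.4, 5.7]
grip_width: 0.0273
gripper_force: 58.9
press -0.07624256079190078 -0.08518665237423469 0.24865473221755943
```

```bash
python3 -m jog '[{"fingers":0.01,"x":0,"y":0,"z":0,"rx":0,"ry":0,"rz":0},{"fingers":0.01,"x":0,"y":0,"z":0,"rx":0,"ry":0,"rz":0},{"fingers":0.01,"x":-0.006,"y":0,"z":0.0005,"rx":0,"ry":0,"rz":0},{"fingers":0.01,"x":-0.006,"y":0,"z":0.001,"rx":0,"ry":0,"rz":0}]' 110
python3 -m jog '[{"fingers":0.01,"x":-0.006,"y":0,"z":0.001,"rx":0,"ry":0,"rz":0},{"fingers":0.01,"x":-0.006,"y":0,"z":0.0015,"rx":0,"ry":0,"rz":0}]'
```

```text
clock: 20.75
tcp_pos: [0.6905, 0.1069, 0.2418]
orientation: [-1.93, -1.824, -0.616]
contact_force: [-4.7, -2.8, 9.7]
grip_width: 0.0265
gripper_force: 107.3
clock: 21.0
tcp_pos: [0.69, 0.0989, 0.233]
orientation: [-1.929, -1.824, -0.616]
contact_force: [-5.4, -1.2, 10.2]
grip_width: 0.0263
gripper_force: 107.5
```

```bash
python3 -m jog '[{"fingers":0.01,"x":-0.0114,"y":-0.0005,"z":0.0033,"rx":0,"ry":0,"rz":0},{"fingers":0.01,"x":-0.0112,"y":-0.0005,"z":0.0041,"rx":0,"ry":0,"rz":0},{"fingers":0.01,"x":-0.0108,"y":0,"z":0.0049,"rx":0,"ry":0,"rz":0},{"fingers":0.01,"x":-0.0105,"y":0,"z":0.0056,"rx":0,"ry":0,"rz":0}]'
python3 - <<'E'
from h import *
o=r.get_obs();p=np.array(o["tcp_pos"]);q=R.from_rotvec(o["orientation"])
g=p-.033*q.apply([0,0,1])-O;x,z=g@pxv,g[2];print("ball",x,g@pyv,z,"angle",.85-np.arctan2(z-.152,.024-x),"rad",np.hypot(z-.152,.024-x))
E
```

```text
clock: 21.5
tcp_pos: [0.6873, 0.0722, 0.1904]
orientation: [-1.931, -1.824, -0.613]
contact_force: [-1.7, -0.2, 0.1]
grip_width: 0.01
gripper_force: 0.0
ball -0.13743689529960998 -0.08447799053760308 0.21744725835322185 angle 0.4648431939259833 rad 0.17419877953054264
```

The ball slips out of a side grip at any force, and again it sprang back short of touching the bush. Instead I'll push from above with the fingertips about 18 mm apart, so the ball nests between them, and with the hand more upright.

```bash
python3 -m jog '[{"fingers":0.018,"x":0,"y":0,"z":-0.025,"rx":0,"ry":0,"rz":0},{"fingers":0.018,"x":0,"y":0,"z":-0.04,"rx":0,"ry":0,"rz":0},{"fingers":0.018,"x":0,"y":0,"z":-0.04,"rx":0,"ry":0,"rz":0},{"fingers":0.018,"x":0,"y":0,"z":-0.04,"rx":0,"ry":0,"rz":0},{"fingers":0.018,"x":0.01,"y":0,"z":-0.035,"rx":0,"ry":0,"rz":0},{"fingers":0.018,"x":0,"y":0,"z":0,"rx":0,"ry":0,"rz":0}]' 100
python3 - <<'E'
from h import *
r.grab_frame("top")
for k in r.landmark_of("lever_ball","top")[:1]: X=np.array(k["xyz"])-O; print(X@pxv,X@pyv,X[2],k["score"])
o=r.get_obs();X=o["tcp_pos"]-O;print(X@pxv,X@pyv,X[2],np.round(o["joints"],2))
b=P(-.0895,-.085,.279); T=Rt(yp,15); d=T.apply([0,0,1])
a=plan(b-.045*d,T,6); plan(b-.015*d,T,2,*a)
E
```

```text
clock: 22.25
tcp_pos: [0.6828, -0.0242, 0.3464]
orientation: [-1.934, -1.826, -0.618]
contact_force: [0.4, -0.1, -0.2]
grip_width: 0.0181
gripper_force: 0.0
-0.08895645117894031 -0.08357924260035389 0.2784 0.95
-0.21331236998768335 -0.08448327847266318 0.34309041934384243 [ 0.49  0.52 -0.43  1.4  -0.42  1.32  0.17]
per row turn [-0.02 -3.35  0.08]
[13.3  0.2 13.6]
[14.1  0.2 12.8]
[14.8  0.2 11.9]
[15.5  0.2 11. ]
[16.1  0.1 10.1]
[16.7  0.1  9.1]
per row turn [0. 0. 0.]
[-0. -0. 15.]
[-0. -0. 15.]
```

```bash
python3 -m jog '[{"fingers":0.018,"x":0.0133,"y":0,"z":0.0136,"rx":0,"ry":-3.35,"rz":0},{"fingers":0.018,"x":0.0141,"y":0,"z":0.0128,"rx":0,"ry":-3.35,"rz":0},{"fingers":0.018,"x":0.0148,"y":0,"z":0.0119,"rx":0,"ry":-3.35,"rz":0},{"fingers":0.018,"x":0.0155,"y":0,"z":0.011,"rx":0,"ry":-3.35,"rz":0},{"fingers":0.018,"x":0.0161,"y":0,"z":0.0101,"rx":0,"ry":-3.35,"rz":0},{"fingers":0.018,"x":0.0167,"y":0,"z":0.0091,"rx":0,"ry":-3.35,"rz":0},{"fingers":0.018,"x":0,"y":0,"z":0,"rx":0,"ry":0,"rz":0}]'
python3 - <<'E'
from h import *
im,W=cloud("scene"); cv2.imwrite("pics/s7.png",cv2.resize(im[80:260,290:450],(640,600)[::1],interpolation=cv2.INTER_CUBIC)[:,:,::-1])
o=r.get_obs();X=o["tcp_pos"]-O;print(X@pxv,X@pyv,X[2],np.round(o["joints"],2))
b=P(-.0895,-.0845,.279); T=Rt(yp,15); d=T.apply([0,0,1])
plan(b-.014*d,T,1)
E
```

```text
clock: 23.22
tcp_pos: [0.6863, 0.0945, 0.3217]
orientation: [-2.135, -2.03, -0.282]
contact_force: [-0.6, -0.1, 0.1]
grip_width: 0.0177
gripper_force: 0.0
-0.09915537103189102 -0.08254748636954425 0.3216944976888826 [ 0.14  0.46 -0.36  1.42 -0.11  1.23 -0.2 ]
per row turn [-0.22 -0.03  0.7 ]
[-1.8  2.  29.7]
```

View pics/s7.png

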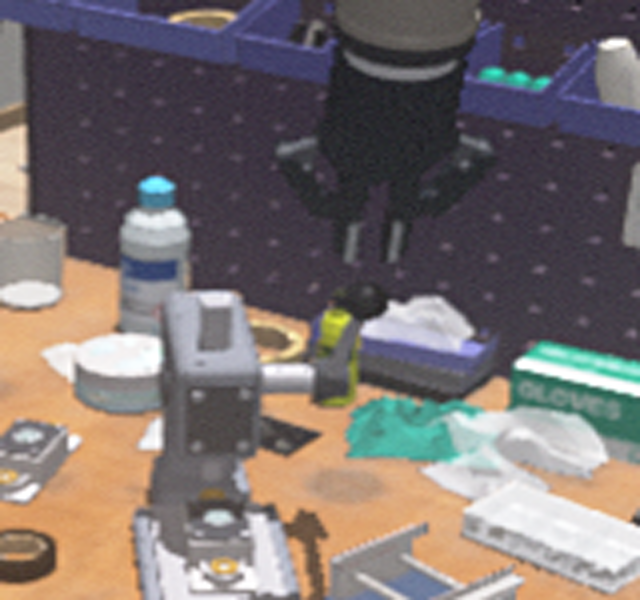

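The fingertips at (352,260) and (395,260) straddle the line above the ball at (362,298). The housing is unchanged on the bed at (220,540). Lowering onto the ball.

```bash
python3 -m jog '[{"fingers":0.018,"x":-0.001,"y":0.001,"z":0.012,"rx":0,"ry":0,"rz":0.7},{"fingers":0.018,"x":-0.001,"y":0.001,"z":0.012,"rx":0,"ry":0,"rz":0},{"fingers":0.018,"x":0,"y":0,"z":0.006,"rx":0,"ry":0,"rz":0},{"fingers":0.018,"x":0,"y":0,"z":0,"rx":0,"ry":0,"rz":0}]'
python3 - <<'E'
from h import *
o=r.get_obs();p=np.array(o["tcp_pos"]);q=R.from_rotvec(o["orientation"]);X=p-O;print(X@pxv,X@pyv,X[2])
f=lambda th: pxv*(-.170*np.cos(.85-th))+np.array([0,0,.170*np.sin(.85-th)])
ths=np.linspace(0,1.12,17)
for a,b in zip(ths,ths[1:]): print(round(b,2),(q.inv().apply(f(b)-f(a))*1000).round(1))
E
```

```text
clock: 23.78
tcp_pos: [0.69, 0.0946, 0.2929]
orientation: [-2.157, -2.01, -0.281]
contact_force: [-0.3, -0.2, -1.0]
grip_width: 0.0181
gripper_force: 0.0
-0.09590890771417525 -0.08550530567593867 0.2929061426929462
0.07 [-10.5   0.1   5.6]
0.14 [-10.1   0.1   6.4]
0.21 [-9.6  0.1  7. ]
0.28 [-9.1  0.1  7.7]
0.35 [-8.5  0.   8.3]
0.42 [-7.9  0.   8.9]
0.49 [-7.3  0.   9.4]
0.56 [-6.6  0.   9.9]
0.63 [-5.9  0.  10.3]
0.7 [-5.1  0.  10.7]
0.77 [-4.4  0.  11.1]
0.84 [-3.6  0.  11.3]
0.91 [-2.8  0.  11.6]
0.98 [-2.   0.  11.7]
1.05 [-1.1  0.  11.8]
1.12 [-0.3  0.  11.9]
```

```bash
python3 -m jog '[{"fingers":0.018,"x":0.006,"y":0,"z":0.003,"rx":0,"ry":0,"rz":0},{"fingers":0.018,"x":0,"y":0,"z":0.002,"rx":0,"ry":0,"rz":0},{"fingers":0.018,"x":-0.0105,"y":0,"z":0.0056,"rx":0,"ry":0,"rz":0},{"fingers":0.018,"x":-0.010,"y":0,"z":0.0064,"rx":0,"ry":0,"rz":0},{"fingers":0.018,"x":0,"y":0,"z":0,"rx":0,"ry":0,"rz":0}]'
python3 - <<'E'
from h import *
o=r.get_obs();X=o["tcp_pos"]-O;print(X@pxv,X@pyv,X[2])
for c in("top","scene"):
  r.grab_frame(c)
  for k in r.landmark_of("lever_ball",c)[:1]: X=np.array(k["xyz"])-O; print(X@pxv,X@pyv,X[2],k["score"])
E
```

```text
clock: 24.4
tcp_pos: [0.6898, 0.0843, 0.2744]
orientation: [-2.159, -2.011, -0.283]
contact_force: [-2.8, -2.0, 7.4]
grip_width: 0.0178
gripper_force: 3.7
-0.10619413248129757 -0.08604733569728142 0.2744299028575126
-0.10272685003382902 -0.08750048161083004 0.2629 0.81
-0.10346359821695662 -0.08093487409022247 0.2616 0.66
```

The ball is following: the lever is at about 0.14 rad with 7 N. Continuing along the arc.

```bash
python3 -m jog '[{"fingers":0.018,"x":-0.0096,"y":0,"z":0.007,"rx":0,"ry":0,"rz":0},{"fingers":0.018,"x":-0.0091,"y":0,"z":0.0077,"rx":0,"ry":0,"rz":0},{"fingers":0.018,"x":-0.0085,"y":0,"z":0.0083,"rx":0,"ry":0,"rz":0},{"fingers":0.018,"x":-0.0079,"y":0,"z":0.0089,"rx":0,"ry":0,"rz":0},{"fingers":0.018,"x":0,"y":0,"z":0,"rx":0,"ry":0,"rz":0}]'
python3 - <<'E'
from h import *
o=r.get_obs();X=o["tcp_pos"]-O;print(X@pxv,X@pyv,X[2])
for c in("top","scene"):
  r.grab_frame(c)
  for k in r.landmark_of("lever_ball",c)[:1]: X=np.array(k["xyz"])-O; x,z=X@pxv,X[2];print(x,X@pyv,z,k["score"],.85-np.arctan2(z-.152,.024-x))
E
```

```text
clock: 25.22
tcp_pos: [0.6877, 0.0577, 0.2339]
orientation: [-2.16, -2.01, -0.28]
contact_force: [-4.7, -5.5, 7.6]
grip_width: 0.0182
gripper_force: 5.5
-0.13296197490644668 -0.08566773631962298 0.23394199780822048
-0.13165535733557085 -0.08501221609182508 0.2209 0.78 0.4332796549863712
-0.13028457554389278 -0.08301698245147017 0.2194 0.59 0.4381309996984968
```

```bash
python3 -m jog '[{"fingers":0.018,"x":-0.0073,"y":-0.0005,"z":0.0094,"rx":0,"ry":0,"rz":0},{"fingers":0.018,"x":-0.0066,"y":-0.0005,"z":0.0099,"rx":0,"ry":0,"rz":0},{"fingers":0.018,"x":-0.0059,"y":0,"z":0.0103,"rx":0,"ry":0,"rz":0},{"fingers":0.018,"x":-0.0051,"y":0,"z":0.0107,"rx":0,"ry":0,"rz":0},{"fingers":0.018,"x":0,"y":0,"z":0,"rx":0,"ry":0,"rz":0}]'
python3 - <<'E'
from h import *
o=r.get_obs();X=o["tcp_pos"]-O;print(X@pxv,X@pyv,X[2],o["joints"].round(2))
r.grab_frame("scene")
for t in("lever_ball","housing"):
  for k in r.landmark_of(t,"scene")[:1]: X=np.array(k["xyz"])-O; x,z=X@pxv,X[2];print(x,X@pyv,z,k["score"],.85-np.arctan2(z-.152,.024-x))
E
```

```text
clock: 26.05
tcp_pos: [0.6865, 0.0439, 0.1885]
orientation: [-2.161, -2.011, -0.282]
contact_force: [-2.4, -6.2, 5.7]
grip_width: 0.018
gripper_force: 4.6
-0.1467990852027024 -0.08543295600660789 0.1885127491579007 [ 0.2   0.56 -0.34  1.57 -0.09  1.   -0.11]
-0.14426778947251986 -0.08675191594836781 0.1722 0.7 0.7305249952375324
-0.05015664620111932 -0.0053358075167441055 0.0231 0.82 1.89873384257272
```

```bash
python3 -m jog '[{"fingers":0.018,"x":-0.0044,"y":0,"z":0.0111,"rx":0,"ry":0,"rz":0},{"fingers":0.018,"x":-0.0036,"y":0,"z":0.0113,"rx":0,"ry":0,"rz":0},{"fingers":0.018,"x":0,"y":0,"z":0,"rx":0,"ry":0,"rz":0}]'
python3 -m jog '[{"fingers":0.018,"x":-0.0028,"y":0,"z":0.0116,"rx":0,"ry":0,"rz":0},{"fingers":0.018,"x":-0.002,"y":0,"z":0.0117,"rx":0,"ry":0,"rz":0},{"fingers":0.018,"x":-0.0011,"y":0,"z":0.0118,"rx":0,"ry":0,"rz":0},{"fingers":0.018,"x":0,"y":0,"z":0,"rx":0,"ry":0,"rz":0}]'
python3 - <<'E'
from h import *
o=r.get_obs();X=o["tcp_pos"]-O;print(X@pxv,X@pyv,X[2],o["joints"].round(2))
r.grab_frame("scene")
for t in("lever_ball","housing"):
  for k in r.landmark_of(t,"scene")[:1]: X=np.array(k["xyz"])-O; x,z=X@pxv,X[2];print(x,X@pyv,z,k["score"],.85-np.arctan2(z-.152,.024-x))
E
```

```text
clock: 26.58
tcp_pos: [0.6865, 0.0416, 0.1659]
orientation: [-2.161, -2.011, -0.282]
contact_force: [-4.4, -8.1, 9.9]
grip_width: 0.0181
gripper_force: 8.5
clock: 27.08
tcp_pos: [0.6866, 0.0449, 0.1302]
orientation: [-2.161, -2.012, -0.282]
contact_force: [-3.5, -7.6, 8.8]
grip_width: 0.0179
gripper_force: 8.1
-0.14578132513435257 -0.08549416217062045 0.13015771907390505 [ 0.2   0.62 -0.34  1.61 -0.08  0.9  -0.1 ]
-0.14018232295387487 -0.08187042403246444 0.1181 0.78 1.053616355589025
-0.0537811298447123 -0.002068833639081984 0.0247 0.96 1.872323080483977
```

```bash
python3 -m jog '[{"fingers":0.018,"x":-0.0005,"y":0,"z":0.005,"rx":0,"ry":0,"rz":0},{"fingers":0.018,"x":0,"y":0,"z":0,"rx":0,"ry":0,"rz":0}]'
python3 -m jog '[{"fingers":0.018,"x":0,"y":0,"z":0.004,"rx":0,"ry":0,"rz":0},{"fingers":0.018,"x":0,"y":0,"z":0,"rx":0,"ry":0,"rz":0}]'
```

```text
clock: 27.48
tcp_pos: [0.6868, 0.0454, 0.1261]
orientation: [-2.161, -2.012, -0.282]
contact_force: [-4.5, -8.5, 13.2]
grip_width: 0.018
gripper_force: 10.0
clock: 27.72
tcp_pos: [0.6869, 0.046, 0.123]
orientation: [-2.162, -2.012, -0.282]
contact_force: [-8.3, -10.5, 17.6]
grip_width: 0.018
gripper_force: 12.3
```

```bash
python3 -m jog '[{"fingers":0.018,"x":0,"y":-0.0005,"z":0.004,"rx":0,"ry":0,"rz":0},{"fingers":0.018,"x":0,"y":-0.0005,"z":0.004,"rx":0,"ry":0,"rz":0},{"fingers":0.018,"x":0,"y":0,"z":0,"rx":0,"ry":0,"rz":0},{"fingers":0.018,"x":0,"y":0,"z":0,"rx":0,"ry":0,"rz":0}]'
python3 - <<'E'
from h import *
o=r.get_obs();X=o["tcp_pos"]-O;print(X@pxv,X@pyv,X[2])
im,W=cloud("scene")
for t in("lever_ball","housing"):
  for k in r.landmark_of(t,"scene")[:1]: X=np.array(k["xyz"])-O; x,z=X@pxv,X[2];print(x,X@pyv,z,k["score"],.85-np.arctan2(z-.152,.024-x))
cv2.imwrite("pics/s8.png",cv2.resize(im[150:290,280:440],(686,600),interpolation=cv2.INTER_CUBIC)[:,:,::-1])
E
```

```text
clock: 28.22
tcp_pos: [0.6871, 0.0472, 0.1173]
orientation: [-2.164, -2.013, -0.284]
contact_force: [-10.2, -12.7, 27.9]
grip_width: 0.0178
gripper_force: 17.4
-0.14345102259035936 -0.08579359882296993 0.11726527136512335
-0.13927141614856123 -0.08351366740824097 0.1036 0.64 1.1381865422662036
-0.05304290447666786 -0.0026211227897771474 0.0239 0.85 1.879327615967493
```

View pics/s8.png

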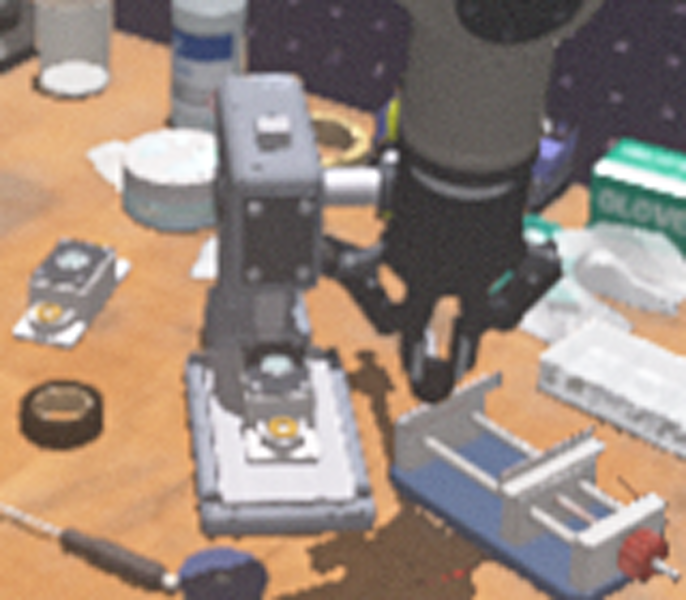

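The ball is down at crop (432,385), and the force climbs steeply past about 1.05 rad, so the bush is bottomed. Now letting the lever rise under control along the reversed arc.

```bash
python3 -m jog '[{"fingers":0.018,"x":0,"y":0.0005,"z":-0.010,"rx":0,"ry":0,"rz":0},{"fingers":0.018,"x":0.0005,"y":0.0005,"z":-0.011,"rx":0,"ry":0,"rz":0},{"fingers":0.018,"x":0.002,"y":0,"z":-0.0118,"rx":0,"ry":0,"rz":0},{"fingers":0.018,"x":0.002,"y":0,"z":-0.0117,"rx":0,"ry":0,"rz":0},{"fingers":0.018,"x":0.003,"y":0,"z":-0.0115,"rx":0,"ry":0,"rz":0},{"fingers":0.018,"x":0.004,"y":0,"z":-0.0113,"rx":0,"ry":0,"rz":0},{"fingers":0.018,"x":0.0045,"y":0,"z":-0.0111,"rx":0,"ry":0,"rz":0},{"fingers":0.018,"x":0.0051,"y":0.0005,"z":-0.0107,"rx":0,"ry":0,"rz":0}]'
python3 -m jog '[{"fingers":0.018,"x":0.0059,"y":0.0005,"z":-0.0103,"rx":0,"ry":0,"rz":0},{"fingers":0.018,"x":0.0066,"y":0,"z":-0.0099,"rx":0,"ry":0,"rz":0},{"fingers":0.018,"x":0.0073,"y":0,"z":-0.0094,"rx":0,"ry":0,"rz":0},{"fingers":0.018,"x":0.0079,"y":0,"z":-0.0089,"rx":0,"ry":0,"rz":0},{"fingers":0.018,"x":0.0085,"y":0,"z":-0.0083,"rx":0,"ry":0,"rz":0},{"fingers":0.018,"x":0.0091,"y":0,"z":-0.0077,"rx":0,"ry":0,"rz":0},{"fingers":0.018,"x":0.0096,"y":0,"z":-0.007,"rx":0,"ry":0,"rz":0},{"fingers":0.018,"x":0.010,"y":0,"z":-0.0064,"rx":0,"ry":0,"rz":0}]'
python3 -m jog '[{"fingers":0.018,"x":0.0105,"y":0,"z":-0.006,"rx":0,"ry":0,"rz":0},{"fingers":0.018,"x":0,"y":0,"z":-0.02,"rx":0,"ry":0,"rz":0},{"fingers":0.018,"x":0,"y":0,"z":-0.02,"rx":0,"ry":0,"rz":0}]'
python3 - <<'E'
from h import *
r.grab_frame("top")
for t in("lever_ball","housing"):
  for k in r.landmark_of(t,"top")[:1]: X=np.array(k["xyz"])-O; x,z=X@pxv,X[2];print(t,x,X@pyv,z,k["score"])
o=r.get_obs();X=o["tcp_pos"]-O;print(X@pxv,X@pyv,X[2])
# back to regrip the housing: up-front waypoint then above rear
a=plan(P(-.22,-.085,.33),Rt(yp,25),5)
a=plan(P(-.20,0,.22),Rt(yp,38),5,*a)
T=Rt(yp,38);d=T.apply([0,0,1]); g=P(-.0535,0,.0425)
a=plan(g-.14*d,T,4,*a)
E
```

```text
clock: 29.38
tcp_pos: [0.6865, 0.0506, 0.2053]
orientation: [-2.154, -2.012, -0.284]
contact_force: [2.4, 1.6, 2.6]
grip_width: 0.0181
gripper_force: 1.8
clock: 30.38
tcp_pos: [0.69, 0.0945, 0.2871]
orientation: [-2.156, -2.011, -0.282]
contact_force: [-1.0, 2.0, 2.7]
grip_width: 0.018
gripper_force: 1.4
clock: 30.75
tcp_pos: [0.6901, 0.0916, 0.3336]
orientation: [-2.157, -2.011, -0.28]
contact_force: [-0.1, 0.2, -0.0]
grip_width: 0.018
gripper_force: 0.0
lever_ball -0.08813906642664508 -0.08683222310547763 0.2785 0.89
housing -0.04766103464170158 -0.000660133988309932 0.0244 0.79
-0.09905781936857552 -0.08654097944191975 0.33431777630227627
per row turn [ 0.02  2.01 -0.05]
[-23.6  -0.2  -5.4]
[-23.4  -0.2  -6.2]
[-23.2  -0.2  -7. ]
[-22.9  -0.3  -7.9]
[-22.6  -0.3  -8.7]
per row turn [-0.   2.6 -0. ]
[ -5.7 -17.   21.6]
[ -6.6 -17.   21.3]
[ -7.6 -17.   21. ]
[ -8.6 -17.   20.7]
[ -9.5 -17.   20.2]
per row turn [0. 0. 0.]
[ 1.5 -0.  22.5]
[ 1.5 -0.  22.5]
[ 1.5 -0.  22.5]
[ 1.5 -0.  22.5]
```

```bash
python3 -m jog '[{"fingers":0.018,"x":-0.0236,"y":0,"z":-0.0054,"rx":0,"ry":2,"rz":0},{"fingers":0.018,"x":-0.0234,"y":0,"z":-0.0062,"rx":0,"ry":2,"rz":0},{"fingers":0.018,"x":-0.0232,"y":0,"z":-0.007,"rx":0,"ry":2,"rz":0},{"fingers":0.018,"x":-0.0229,"y":0,"z":-0.0079,"rx":0,"ry":2,"rz":0},{"fingers":0.018,"x":-0.0226,"y":0,"z":-0.0087,"rx":0,"ry":2,"rz":0}]' 40
python3 -m jog '[{"fingers":0.08,"x":-0.0057,"y":-0.017,"z":0.0216,"rx":0,"ry":2.6,"rz":0},{"fingers":0.08,"x":-0.0066,"y":-0.017,"z":0.0213,"rx":0,"ry":2.6,"rz":0},{"fingers":0.08,"x":-0.0076,"y":-0.017,"z":0.021,"rx":0,"ry":2.6,"rz":0},{"fingers":0.08,"x":-0.0086,"y":-0.017,"z":0.0207,"rx":0,"ry":2.6,"rz":0},{"fingers":0.08,"x":-0.0095,"y":-0.017,"z":0.0202,"rx":0,"ry":2.6,"rz":0},{"fingers":0.08,"x":0,"y":0,"z":0,"rx":0,"ry":0,"rz":0}]'
python3 - <<'E'
from h import *
o=r.get_obs();X=o["tcp_pos"]-O;print(X@pxv,X@pyv,X[2])
T=Rt(yp,38);d=T.apply([0,0,1]); g=P(-.0535,0,.0425)
a=plan(g-.10*d,T,5); a=plan(g,T,4,*a)
E
```

```text
clock: 31.52
tcp_pos: [0.6811, -0.0293, 0.3277]
orientation: [-2.053, -1.913, -0.453]
contact_force: [0.4, -0.1, -0.5]
grip_width: 0.018
gripper_force: 0.0
clock: 32.28
tcp_pos: [0.5955, -0.0034, 0.2164]
orientation: [-1.911, -1.775, -0.65]
contact_force: [-0.4, -0.3, 0.0]
grip_width: 0.08
gripper_force: 0.0
-0.20002340160164245 0.0022924993594705305 0.2163609343608001
per row turn [-0.04 -0.   -0.1 ]
[ 1.7  0.5 25.4]
[ 1.7  0.5 25.4]
[ 1.7  0.5 25.4]
[ 1.7  0.5 25.4]
[ 1.7  0.5 25.4]
per row turn [0. 0. 0.]
[ 0.  0. 25.]
[ 0.  0. 25.]
[ 0.  0. 25.]
[ 0.  0. 25.]
```

```bash
python3 -m jog '[{"fingers":0.08,"x":0.0017,"y":0.0005,"z":0.0254,"rx":0,"ry":0,"rz":-0.1},{"fingers":0.08,"x":0.0017,"y":0.0005,"z":0.0254,"rx":0,"ry":0,"rz":-0.1},{"fingers":0.08,"x":0.0017,"y":0.0005,"z":0.0254,"rx":0,"ry":0,"rz":-0.1},{"fingers":0.08,"x":0.0017,"y":0.0005,"z":0.0254,"rx":0,"ry":0,"rz":-0.1},{"fingers":0.08,"x":0.0017,"y":0.0005,"z":0.0254,"rx":0,"ry":0,"rz":-0.1},{"fingers":0.08,"x":0,"y":0,"z":0.025,"rx":0,"ry":0,"rz":0},{"fingers":0.08,"x":0,"y":0,"z":0.025,"rx":0,"ry":0,"rz":0}]'
python3 - <<'E'
from h import *
o=r.get_obs();X=o["tcp_pos"]-O;print(X@pxv,X@pyv,X[2])
T=Rt(yp,38); plan(P(-.0545,0,.0425),T,3)
E
```

```text
clock: 33.15
tcp_pos: [0.6102, 0.1134, 0.0857]
orientation: [-1.904, -1.792, -0.661]
contact_force: [0.0, 0.5, -0.2]
grip_width: 0.0797
gripper_force: 0.0
-0.082493071454235 -0.004707487129658599 0.08566000956559444
per row turn [0.05 0.01 0.13]
[-1.5 -1.6 17.1]
[-1.5 -1.6 17.1]
[-1.5 -1.6 17.1]
```

```bash
python3 -m jog '[{"fingers":0.08,"x":-0.0015,"y":-0.0016,"z":0.017,"rx":0,"ry":0,"rz":0.1},{"fingers":0.08,"x":-0.0015,"y":-0.0016,"z":0.017,"rx":0,"ry":0,"rz":0.1},{"fingers":0.08,"x":-0.001,"y":-0.0016,"z":0.015,"rx":0,"ry":0,"rz":0.1},{"fingers":0.02,"x":0,"y":0,"z":0,"rx":0,"ry":0,"rz":0},{"fingers":0.02,"x":0,"y":0,"z":0,"rx":0,"ry":0,"rz":0},{"fingers":0.02,"x":0,"y":0,"z":0,"rx":0,"ry":0,"rz":0},{"fingers":0.02,"x":0,"y":0,"z":0,"rx":0,"ry":0,"rz":0},{"fingers":0.02,"x":0,"y":0,"z":0,"rx":0,"ry":0,"rz":0}]' 40
python3 - <<'E'
from h import *
o=r.get_obs();X=o["tcp_pos"]-O;print(X@pxv,X@pyv,X[2])
E
```

```text
clock: 34.15
tcp_pos: [0.6066, 0.1388, 0.0448]
orientation: [-1.909, -1.785, -0.659]
contact_force: [0.6, -3.9, 5.2]
grip_width: 0.0451
gripper_force: 42.5
-0.0573179995644974 0.0006183861792891497 0.04479494541366436
```

```bash
python3 - <<'E'
from h import *
r.grab_frame("scene")
for k in r.landmark_of("solder_spool","scene")[:3]: X=np.array(k["xyz"])-O; print(X@pxv,X@pyv,X[2],k["score"])
q=R.from_rotvec(r.get_obs()["orientation"]); print(q.inv().apply(-pxv*.012+[0,0,.0001])*1000)
E
```

```text
-0.2418456766747847 0.043968610095333725 -0.0024 0.67
[-9.39898213  0.02176271 -7.46114343]
```

```bash
python3 -m jog '[{"fingers":0.02,"x":-0.0094,"y":0,"z":-0.0075,"rx":0,"ry":0,"rz":0},{"fingers":0.02,"x":-0.0094,"y":0,"z":-0.0075,"rx":0,"ry":0,"rz":0},{"fingers":0.02,"x":-0.0094,"y":0,"z":-0.0075,"rx":0,"ry":0,"rz":0},{"fingers":0.02,"x":-0.0094,"y":0,"z":-0.0075,"rx":0,"ry":0,"rz":0},{"fingers":0.02,"x":-0.0094,"y":0,"z":-0.0075,"rx":0,"ry":0,"rz":0},{"fingers":0.02,"x":-0.0094,"y":0,"z":-0.0075,"rx":0,"ry":0,"rz":0},{"fingers":0.02,"x":0,"y":0,"z":0,"rx":0,"ry":0,"rz":0}]'
python3 - <<'E'
from h import *
o=r.get_obs();X=o["tcp_pos"]-O;print(X@pxv,X@pyv,X[2])
for c in("scene","top"):
  r.grab_frame(c)
  for k in r.landmark_of("housing",c)[:1]: X=np.array(k["xyz"])-O; print(X@pxv,X@pyv,X[2],k["score"])
E
```

```text
clock: 35.12
tcp_pos: [0.6009, 0.0649, 0.0448]
orientation: [-1.911, -1.784, -0.657]
contact_force: [-3.3, -4.8, 7.9]
grip_width: 0.0451
gripper_force: 43.0
-0.1314877888020893 0.0014378446070865776 0.04477555574125028
-0.3479879480670174 -0.13696363751049692 -0.0003 0.66
-0.11960730141445237 0.002177945902069693 0.0264 0.87
```

```bash
python3 -m jog '[{"fingers":0.08,"x":0,"y":0,"z":0,"rx":0,"ry":0,"rz":0},{"fingers":0.08,"x":0,"y":0,"z":0,"rx":0,"ry":0,"rz":0},{"fingers":0.08,"x":0,"y":0,"z":0,"rx":0,"ry":0,"rz":0},{"fingers":0.08,"x":0,"y":0,"z":-0.01,"rx":0,"ry":0,"rz":0},{"fingers":0.08,"x":0.005,"y":0,"z":-0.025,"rx":0,"ry":0,"rz":0},{"fingers":0.08,"x":0.01,"y":0,"z":-0.035,"rx":0,"ry":0,"rz":0},{"fingers":0.08,"x":0.01,"y":0,"z":-0.04,"rx":0,"ry":0,"rz":0},{"fingers":0.08,"x":0.01,"y":0,"z":-0.04,"rx":0,"ry":0,"rz":0}]'
python3 -m jog '[{"fingers":0.08,"x":0,"y":0.01,"z":-0.04,"rx":0,"ry":0,"rz":0},{"fingers":0.08,"x":-0.02,"y":0,"z":-0.04,"rx":0,"ry":0,"rz":0},{"fingers":0.08,"x":-0.04,"y":0,"z":-0.04,"rx":0,"ry":0,"rz":0},{"fingers":0.08,"x":-0.04,"y":0,"z":-0.03,"rx":0,"ry":0,"rz":0},{"fingers":0.08,"x":-0.04,"y":0,"z":-0.02,"rx":0,"ry":0,"rz":0},{"fingers":0.08,"x":0,"y":0,"z":0,"rx":0,"ry":0,"rz":0}]'
python3 - <<'E'
from h import *
for c in("scene","top"):
  im,W=cloud(c)
  for t in("housing","bush_top","lever_ball"):
    for k in r.landmark_of(t,c)[:1]: X=np.array(k["xyz"])-O; print(c,t,(X@pxv).round(4),(X@pyv).round(4),X[2],round(k["score"],2))
  X=W-O; a,b=X@pxv,X@pyv
  for cx in(-.073,-.169):
    m=(np.hypot(a-cx,b-.001)<.008)&(W[...,2]>.02)&(W[...,2]<.08); print(c,cx,m.sum(),np.median(W[m][:,2]).round(4) if m.any() else 0)
  m=(abs(a+.121)<.02)&(abs(b)<.015)&(W[...,2]<.08);print(c,"lid z",np.median(W[m][:,2]))
  u,v=px(c,P(-.11,0,.05))[0].astype(int); 
  if c=="scene": cv2.imwrite("pics/s9.png",cv2.resize(im[v-60:v+60,u-80:u+80],(800,600),interpolation=cv2.INTER_CUBIC)[:,:,::-1])
E
```

```text
clock: 36.33
tcp_pos: [0.5961, 0.0021, 0.1864]
orientation: [-1.908, -1.785, -0.658]
contact_force: [0.6, 0.2, -0.4]
grip_width: 0.08
gripper_force: 0.0
clock: 37.08
tcp_pos: [0.5906, -0.2177, 0.2312]
orientation: [-1.917, -1.779, -0.656]
contact_force: [0.7, 0.2, -0.7]
grip_width: 0.0802
gripper_force: 0.0
scene -0.073 4 0.0448
scene -0.169 6 0.0465
scene lid z 0.062111887664617504
top housing -0.1228 0.0039 0.0255 0.85
top bush_top -0.0717 -0.0035 0.0442 0.58
top lever_ball -0.0916 -0.0846 0.277 0.83
top -0.073 19 0.0426
top -0.169 19 0.0432
top lid z 0.060366195059918804
```

View pics/s9.png

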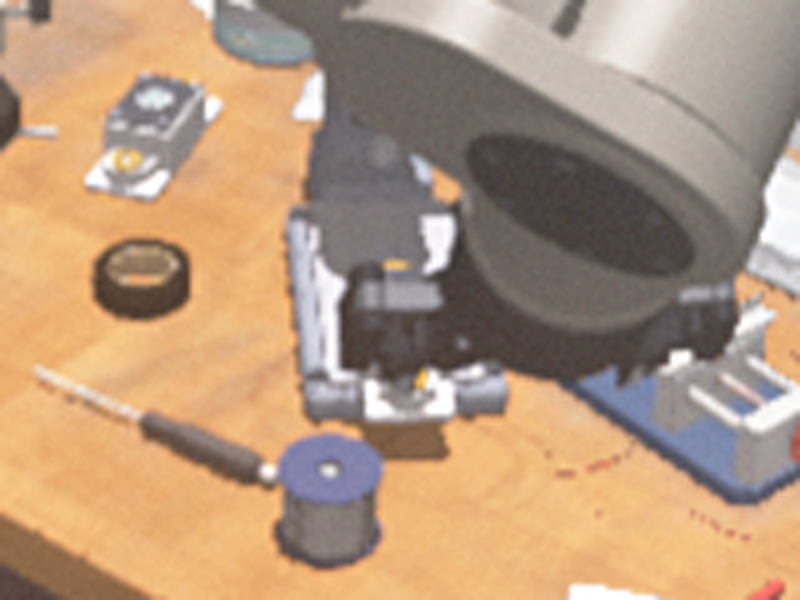

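Both bushes now read the same height, 18 mm below the lid (0.0426 and 0.0432 m in the top view), so the bush is home. The lever is up, and the housing stands upright on the bed, clear of the head by about 14 mm. The robot touches nothing.

```bash
python3 -c "
from bench import r
print(r.hand_in())"
```

```text
the job is handed in; nothing more can be done
None
```

The bush is pressed home and level with the finished one at the other end, the lever is back up, the housing stands upright on the press bed clear of the head, and the job is handed in; the lever ball slipped out of the grip twice before the ram reached the bush, so I pushed it down from above.

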